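# Clip the grating plate into the cheese grater box

### The job

Fit the grating plate that lies on the serving board into the grater box: lay it flat in the guide on top of the box and slide it, finger grip last, under the two spring clips until it is fully home against the end stop and both clips have snapped down into its notches. Feel your way so that the plate never bears on the grater with more than about 4 kg of force, then let go of it; leave the jars and the cheese alone.

Things in the scene. Friction and masses are not known exactly. Their poses are not given: they have to be found in the camera images.
- grater: Beech grater box, fixed on the counter, 258 mm long (its x from -130 to +128), 110 wide, open inside; origin at its underside. Its +x is the way the plate slides in (away from the robot), z up. Two ledges (|y| 27 to 55) at z = 80 carry the plate. For x below +12 nothing stands over them but the rails. At the far end a steel bridge with end stop and two clips is clamped on it.
- guide_home (a point): Where the plate's centre lies when home if the bridge is at mid-setting: grater x = +15, y = 0, z = 83 mm. The bridge is clamped up to 10 mm nearer or farther along x, a setting that is not measured: feel for the stop. Guide rails on the ledges, grater x -130 to +75: 84 mm between inner faces, upright for 5 mm, then flaring out up to z = 91, so a plate let down 3 mm off centre drops in.
- clip_left (a joint): Angle (rad) of the leaf clip at the grater's y = +34: 0 down, about 0.09 riding on the plate, 0.35 at most. Sprung down with about 1.7 N at its nose. The plate's front edge lifts it; sliding under both takes some 3 to 12 N. The nose drops into the plate's notch only in the last 1.5 mm before the rigid end stop and then holds the plate. Near 0 both before the plate comes and when snapped.
- clip_right (a joint): The same for the clip at y = -34. At mid-setting of the bridge, in the grater's frame: end stop's face at x = +90 (z 80 to 88); clips 8 mm wide, hinged at x = +95, z = 91; V noses at x = +48, 1.5 mm above the ledges; ahead of each nose a lip rises towards the entry up to x = +23, z = 94. A plate lowered onto the ledges with its front edge at x below +12 is clear of the clips.
- insert_center (a point): Centre, half-way up, of the grating plate: a loose flat steel plate, 150 mm long (x), 80 mm wide (y), 6 mm thick, 0.2 kg, rows of small raised teeth in the middle, lying on the serving board. Its +x end goes into the grater first. In each long side there is a notch, 13 mm deep, from x = +18.5 to +36.6 in this frame. At its -x end stands the finger grip.
- insert_grip (a point): Centre of the plate's finger grip: an upright black bar 10 mm thick (along the plate's x), 50 mm wide (y), 24 mm tall, standing on the plate at its -x end, 70 mm from the plate's centre and flush with its end; this point is 18 mm above the plate's underside, the bar's top 30 mm above it. Axes as the plate's. Best pinched from above, fingers closing along the plate's x.
- board: Wooden serving board, fixed, 240 x 280 mm, 18 mm thick; origin at the centre of its underside. The plate and the cheese lie on it.
- cheese: Small whole cheese, 94 mm across, 42 mm high, on the serving board; origin at the centre of its underside. To be left alone.
- jar: Closed amber glass jar, 60 mm across, 85 mm high, standing at the grater's +y side; origin at the centre of its underside. To be left alone.
- small_jar: Small closed jam jar, 44 mm across, 55 mm high, standing at the grater's -y side; origin at the centre of its underside. To be left alone.
There are look-alikes about, which are no part of the job. Of the things that look like the part that bears insert_center, the smallest one is meant.

How it is judged:
On the way, in this order (a step that is already met when the one before it is completed fails the run):
1. the plate lies in the guide with its front part under both clips, which ride on it (value of joint each of clip_left, clip_right above 0.06 rad and x of insert_center in the frame of grater below 0.028 m and y of insert_center in the frame of grater between -0.004 and 0.004 m and z of insert_center in the frame of grater between 0.0805 and 0.0855 m), for 0.1 s.
2. the plate is fully home and both clips have snapped down into its notches (value of joint each of clip_left, clip_right below 0.025 rad and x of insert_center in the frame of grater between 0.002 and 0.028 m and y of insert_center in the frame of grater between -0.004 and 0.004 m and z of insert_center in the frame of grater between 0.0805 and 0.0855 m), for 0.2 s.
At the end, for the whole second after the job is handed in: The plate lies flat in the guide (within 4 mm of its centre line and 2.5 mm of its seated height), its centre 2 to 28 mm beyond the grater's origin along x, both clips snapped down into its notches (below 0.025 rad; possible only within 1.5 mm of the end stop), at rest and released (all of step 2 and linear speed of insert below 0.01 m/s and contact force between the fingers and insert below 0.05 N); the robot touches nothing.
It fails at once if the plate bears on the grater (pushed or pressed, all contacts together) with more than 40 N (about 4 kg) (contact force between insert and grater above 40 N).
It fails at once if the cheese is moved more than 20 mm (distance of cheese from where it was at the start of the episode above 0.02 m).
It fails at once if the jar is moved more than 20 mm (distance of jar from where it was at the start of the episode above 0.02 m).
It fails at once if the small jar is moved more than 20 mm (distance of small_jar from where it was at the start of the episode above 0.02 m).
It also fails if it takes over 58 s, if anything falls off the work surface, if the arm or the gripper's body presses on something with over 40 N, if the wrist force passes 120 N, or if a joint passes its speed limit or range.

### The arm

A 6-joint arm with a two-finger parallel gripper is mounted at the origin on the work surface. World frame = base frame: x ahead of the robot, y to its left, z up, the work surface at z = 0. Lengths are in m, angles in rad, forces in N, time in s.
With the tool pointing down it reaches from about 0.35 to 0.775 m from the base axis. Payload 5.5 kg.
Tool frame: the origin (TCP) lies between the finger pads; the fingertips stand 19 mm ahead of it and the grasp point (between the pads) is the TCP (env.tcp_to_tips is the distance from the TCP to the fingertips, in m); z points along the fingers, y is the direction in which the jaws open and shut (so a half turn about z gives the same grasp; the last joint's range is limited). The gripper opens to 85 mm and grips with 20 to 120 N. Pads are 22 mm wide; open, the fingers measure 114 mm over their backs; the gripper's body (76 mm by 85 mm) begins 54 mm behind the grasp point. The pads swing forward as they close: fully open they stand 13 mm farther back than shut.
Start: joints at [1.134, 0.313, 0.046, 1.304, 0, 1.431], TCP at [0.168, 0.55, 0.227] pointing down, gripper open.
Joint ranges: [-2.76, 2.76], [-0.86, 1.69], [-1.03, 1.26], [-2.2, 2.34], [-1.47, 1.5], [-3.14, 3.14]. Speed limits (rad/s): [2.57, 2.57, 3.14, 3.14, 3.14, 3.14].

### API

Orientations are given as a unit quaternion [w, x, y, z].
In Python, from workcell import env, eyes, job gives the robot as it stands. The module is installed in compiled form; this text tells all that it offers.
- The arm moves only by the tool move_arm, never from a script. Its argument "commands" is a list of rows, each a list of 3 entries, a list of its own where there are three numbers: the shift along the world's x, y, z as a fraction of full scale, then the turn, a rotation vector about the world's x, y, z as a fraction of full scale, then the gripper command: -1 is shut, 1 is fully open, values between are in proportion. In form: [[[x, y, z], [wx, wy, wz], gripper], ...]. A call has 1 to 5 rows; each row shifts and turns the commanded pose from where the row before left it; what a row does not reach is not made up. Full scale, the value 1, is 0.04 m for a shift and 8 degrees for a turn. A row lasts 1/10 s, in which the tool goes at most 50 mm and 8.59 degrees, less where a joint would pass 70% of its speed; a pose out of reach is approached as far as the arm can. A call with a number of a shift or a turn outside -1 to 1 is refused whole. A call with a gripper value outside its range is refused whole. The fingers move at their own pace and stop on an object; "newtons" is the grip in N (left out, the last holds). Time passes only in rows, so rows that do not move let the fingers close. It gives the time, the measured TCP pose, the force and the opening at its end, in the units of the state.
- env.get_state(): the state, without advancing time (a new reading comes with each control period).
- eyes.read_camera(name): name is "scene" or "top" or "wrist"; returns a dict with "frame" (420x560x3 uint8, red, green, blue), "mtx" (3x3 intrinsics, pixels), "k1" (the pictures are not rectified: a ray, as slopes to the right and down, at radius r is drawn at 1 + k1 r^2 times it, then the intrinsics apply), "camera_from_world" (4x4, takes a point from world to camera coordinates); the wrist camera has in their place "mount" (4x4, takes a point from camera to tool coordinates, whose origin is the TCP and whose axes are the flange's). Camera axes: x right, y down, z forward; pixel columns grow to the right and rows downward; lengths in m; the calibration is good to about 2 mm. A picture is of the moment at which its call begins: read the wrist's pose just before it. There is no depth.
- job.hand_in(): hands the job in, once; it reports no verdict.
The state is a dict: "clock": time; "joint_pos": joint angles; "qvel": joint speeds; "tau": joint torques, N m; "tcp_pos": TCP position; "orientation": TCP orientation; "wrist_force": force on the tool from outside, world axes, zero at the start; "ft_torque": the same for the moment, N m; "finger_gap": finger opening in m.
Only numpy, scipy, OpenCV 4.12 (cv2) and the standard library are available. Lean on these libraries where they do the work, as an engineer would, in place of code of your own. Each camera call takes 0.05 s, during which the arm holds its last target.

## Working session

There is one attempt and no reset: what is moved stays moved. The work goes in short steps, Python scripts to look and compute and a tool call to move; the robot and the scene stay as the last step left them, time stands still between calls to the robot, and variables do not carry over. Pictures are saved under pics/ and viewed, and the job is handed in when it is done.

Besides the shell and the picture viewer there is one more tool, called after ">>>" as a command line: name --argument value ..., lists and objects as JSON in quotes. move_arm: Moves the arm, as the interface text tells. Its arguments: {"type":"object","properties":{"commands":{"type":"array","items":{"type":"array"}},"newtons":{"type":"number"}},"required":["commands"]}

```bash
mkdir -p pics; ls; cat > h.py <<'E'
import numpy as np, cv2
from workcell import env, eyes, job
E
python3 - <<'E'
from h import *
s=env.get_state(); print(s)
for n in ("scene","top","wrist"):
    s=env.get_state()
    c=eyes.read_camera(n); cv2.imwrite(f"pics/{n}0.png",c["frame"][:,:,::-1])
    import pickle; pickle.dump((s,c),open(f"{n}0.pkl","wb"))
    print(n,{k:v for k,v in c.items() if k!="frame"})
E
```

```text
pics
{'clock': 0.0, 'joint_pos': array([1.13441488e+00, 3.13984067e-01, 4.49778152e-02, 1.30360097e+00,
       1.48196913e-05, 1.43118421e+00]), 'qvel': array([ 4.43704448e-04, -9.64789982e-04,  3.49707302e-04, -1.82075279e-05,
       -1.26417337e-03,  5.74865102e-04]), 'tau': array([ 1.19615641e-03, -4.80624211e+01,  2.98533797e+01,  1.90538104e-02,
       -1.68352108e-04,  1.23603033e-05]), 'tcp_pos': array([0.16793854, 0.54938602, 0.2261177 ]), 'orientation': array([-2.64280932e-04,  1.47840689e-01,  9.89010774e-01, -8.66052242e-04]), 'wrist_force': array([ 0.60249008, -0.26830041, -0.55599783]), 'ft_torque': array([-0.01536021, -0.05573257,  0.00339933]), 'finger_gap': 0.0854077950411041}
scene {'mtx': array([[442.16570509,   0.        , 278.8853442 ],
       [  0.        , 442.16570509, 208.7288599 ],
       [  0.        ,   0.        ,   1.        ]]), 'k1': -0.06620400446344539, 'camera_from_world': array([[ 0.50302203,  0.86426363,  0.00414811, -0.15431924],
       [ 0.47559309, -0.27279263, -0.83629863, -0.17952304],
       [-0.72165092,  0.42264945, -0.54825852,  1.56224239
[... 375 characters left out ...]
, -0.06616461,  0.51385612],
       [ 0.06609536, -0.00418826, -0.99780452,  1.10951286],
       [ 0.        ,  0.        ,  0.        ,  1.        ]])}
wrist {'mtx': array([[324.57940099,   0.        , 279.70606372],
       [  0.        , 324.57940099, 212.1342783 ],
       [  0.        ,   0.        ,   1.        ]]), 'k1': -0.07633066330951922, 'mount': array([[ 3.51063589e-04, -9.54320456e-01, -2.98784777e-01,
         7.63368232e-02],
       [ 9.99999845e-01,  2.05614143e-04,  5.18238425e-04,
         7.51961744e-04],
       [-4.33131154e-04, -2.98784913e-01,  9.54320380e-01,
        -1.46500001e-01],
       [ 0.00000000e+00,  0.00000000e+00,  0.00000000e+00,
         1.00000000e+00]])}
```

View pics/scene0.png

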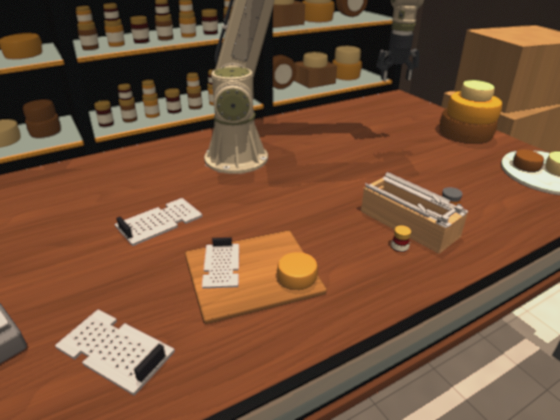

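View pics/top0.png

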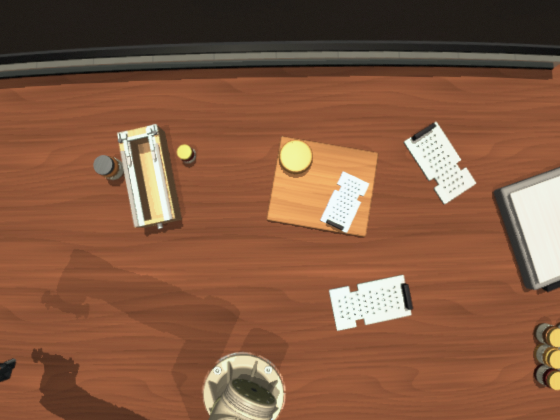

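View pics/wrist0.png

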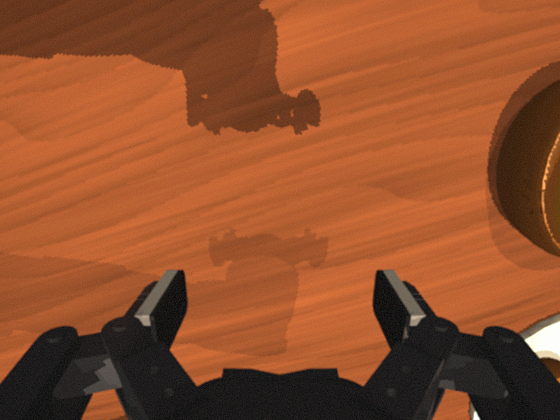

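The scene shows the grater near top-view pixel (147,175). The plate on the board is at about (345,203), with its black grip at (335,225). Two larger look-alikes lie on the counter. I'll zoom in to measure.

```bash
cat > h.py <<'E'
import numpy as np, cv2, pickle
from workcell import env, eyes, job
from scipy.spatial.transform import Rotation as R
def und(c,uv):
    K=c["mtx"]; uv=np.asarray(uv,float).reshape(-1,1,2)
    return cv2.undistortPointsIter(uv,K,np.array([c["k1"],0,0,0.]),None,None,(3,100,1e-12)).reshape(-1,2)
def cfw(c,s=None):
    if "camera_from_world" in c: return c["camera_from_world"]
    T=np.eye(4); q=s["orientation"]; T[:3,:3]=R.from_quat(q[[1,2,3,0]]).as_matrix(); T[:3,3]=s["tcp_pos"]
    return np.linalg.inv(T@c["mount"])
def ray(c,uv,s=None):
    M=cfw(c,s); n=und(c,uv); d=np.c_[n,np.ones(len(n))]@M[:3,:3]
    return -M[:3,:3].T@M[:3,3], d
def onz(c,uv,z,s=None):
    o,d=ray(c,uv,s); z=np.broadcast_to(z,len(d)); return o+d*((z-o[2])/d[:,2])[:,None]
def proj(c,P,s=None):
    M=cfw(c,s); P=np.atleast_2d(P)@M[:3,:3].T+M[:3,3]; n=P[:,:2]/P[:,2:]
    n=n*(1+c["k1"]*(n**2).sum(1))[:,None]; return n@c["mtx"][:2,:2].T+c["mtx"][:2,2]
def tri(c1,a,c2,b,s1=None,s2=None):
    o1,d1=ray(c1,a,s1); o2,d2=ray(c2,b,s2); out=[]
    for x,y in zip(d1,d2):
        t=np.linalg.lstsq(np.c_[x,-y],o2-o1,rcond=None)[0]; p=o1+x*t[0];q=o2+y*t[1]; out.append(np.r_[(p+q)/2,np.linalg.norm(p-q)])
    return np.array(out)
def snap(n,tag):
    s=env.get_state(); c=eyes.read_camera(n); cv2.imwrite(f"pics/{tag}.png",c["frame"][:,:,::-1]); pickle.dump((s,c),open(f"{tag}.pkl","wb")); return s,c
def load(tag): return pickle.load(open(f"{tag}.pkl","rb"))
def crop(c,x0,y0,w,h,k,name): cv2.imwrite(f"pics/{name}.png",cv2.resize(c["frame"][y0:y0+h,x0:x0+w,::-1],None,fx=k,fy=k,interpolation=cv2.INTER_CUBIC))
E
python3 - <<'E'
from h import *
s,c=load("top0"); crop(c,260,125,130,125,5,"tA"); crop(c,85,115,120,125,5,"tB")
s,c=load("scene0"); crop(c,350,165,125,90,6,"sB"); crop(c,180,220,150,100,5,"sA")
E
```

```text
(no output)
```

View pics/tA.png

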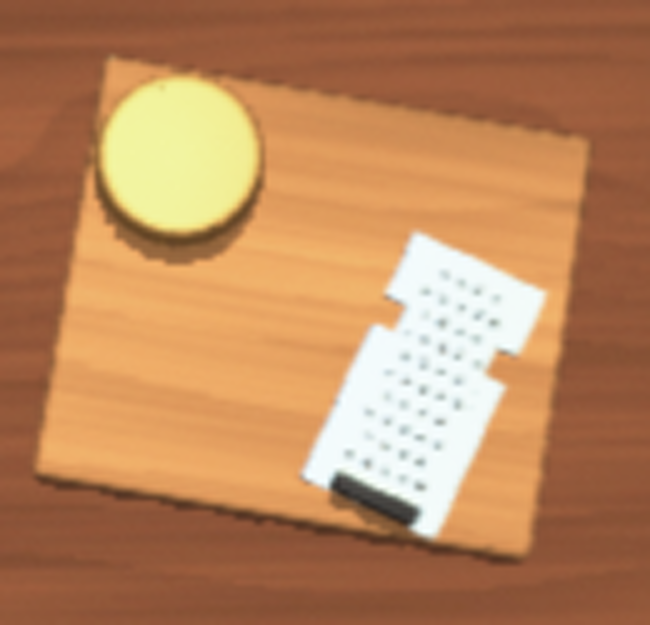

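View pics/tB.png

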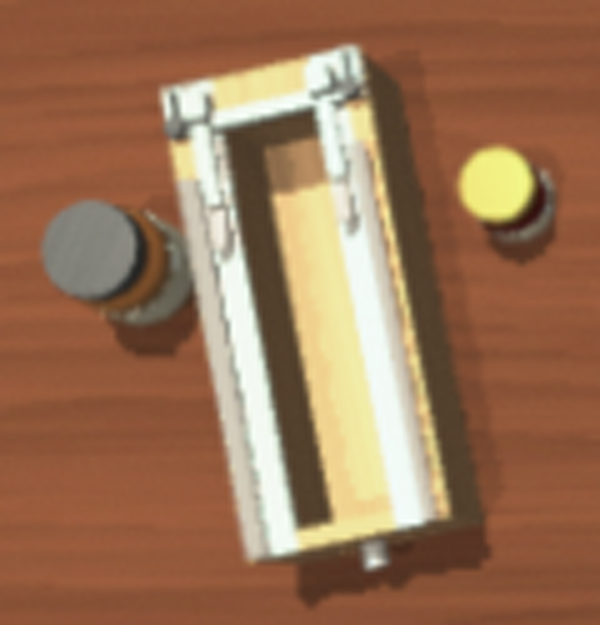

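View pics/sB.png

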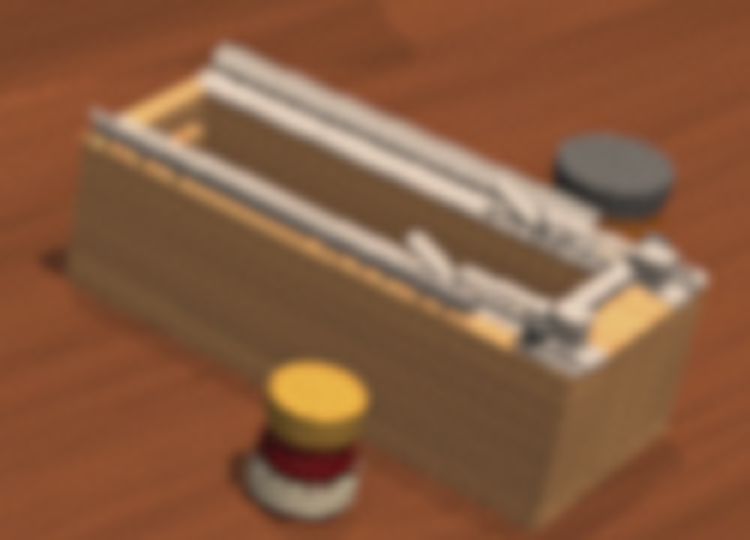

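View pics/sA.png

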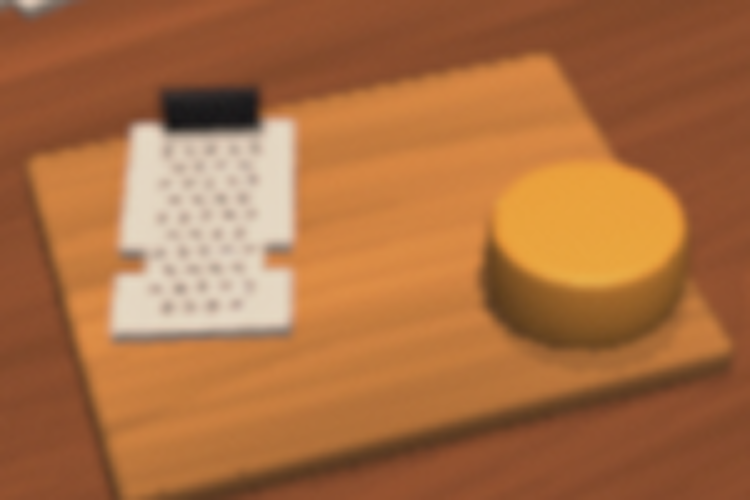

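```bash
python3 - <<'E'
from h import *
np.set_printoptions(precision=4,suppress=True)
s,c=load("top0")
p=np.array([(415,232),(546,293),(434,538),(302,477)])/5+[260,125]-.4
P=onz(c,p,.024); print("plate",P, np.linalg.norm(np.diff(P[[0,1,2,3,0]],axis=0),axis=1), P.mean(0))
u=P[:2].mean(0)-P[2:].mean(0); print("yaw",np.degrees(np.arctan2(u[1],u[0])))
g=np.array([(338,474),(418,508),(412,526),(332,491)])/5+[260,125]-.4
G=onz(c,g,.048);print("grip top",G.mean(0)); print("pred grip", P.mean(0)-u/np.linalg.norm(u)*.07)
# grater: ledge inner edges / rail at z .08
q=np.array([(185,180),(250,562),(268,558),(298,553),(397,525),(432,521),(360,140)])/5+[85,115]-.4
print("z91",onz(c,q,.091)); print("z80",onz(c,q,.080))
q=np.array([(163,90),(362,45),(250,562),(450,517),(214,128),(318,104)])/5+[85,115]-.4
print("z80",onz(c,q,.080)); print(onz(c,q,.088))
E
```

```text
plate [[ 0.6123 -0.2863  0.024 ]
 [ 0.5769 -0.3583  0.024 ]
 [ 0.4426 -0.2917  0.024 ]
 [ 0.4776 -0.2198  0.024 ]] [0.0802 0.15   0.0799 0.1502] [ 0.5273 -0.289   0.024 ]
yaw -26.329611516549843
grip top [ 0.4637 -0.2565  0.048 ]
pred grip [ 0.4646 -0.258   0.024 ]
z91 [[0.669  0.3065 0.091 ]
 [0.466  0.2695 0.091 ]
 [0.4679 0.2599 0.091 ]
 [0.4702 0.2439 0.091 ]
 [0.4839 0.1914 0.091 ]
 [0.4856 0.1729 0.091 ]
 [0.6877 0.212  0.091 ]]
z80 [[0.6714 0.3109 0.08  ]
 [0.4663 0.2734 0.08  ]
 [0.4682 0.2637 0.08  ]
 [0.4706 0.2476 0.08  ]
 [0.4844 0.1946 0.08  ]
 [0.4861 0.1759 0.08  ]
 [0.6903 0.2153 0.08  ]]
z80 [[0.7211 0.3241 0.08  ]
 [0.7422 0.2149 0.08  ]
 [0.4663 0.2734 0.08  ]
 [0.4881 0.1663 0.08  ]
 [0.6993 0.2954 0.08  ]
 [0.7106 0.2385 0.08  ]]
[[0.719  0.3208 0.088 ]
 [0.7399 0.2124 0.088 ]
 [0.4661 0.2706 0.088 ]
 [0.4877 0.1643 0.088 ]
 [0.6973 0.2923 0.088 ]
 [0.7085 0.2358 0.088 ]]
```

The plate measures 80.0 x 150.1 mm (80 x 150 given), so its pose holds. The grater measures 260 x 110 mm at z = 80 (258 x 110 given): origin about (0.605, 0.245), yaw about 11.0°. I'll move toward the grip now.

>>> move_arm --commands '[[[0.8,-0.8,0],[0,0,-0.7],0],[[0.8,-0.8,0],[0,0,-0.7],0],[[0.8,-0.8,0],[0,0,-0.7],0],[[0.8,-0.8,0],[0,0,-0.7],0],[[0.8,-0.8,0],[0,0,-0.7],0]]' --newtons 60

```text
clock: 0.65
tcp_pos: [0.329, 0.3884, 0.2268]
orientation: [-0.0, 0.384, 0.923, -0.0]
wrist_force: [-0.1, 0.0, 0.6]
finger_gap: 0.0429
```

>>> move_arm --commands '[[[0.8,-0.8,0],[0,0,-0.7],0],[[0.8,-0.8,0],[0,0,-0.7],0],[[0.3,-0.9,0],[0,0,-0.7],0],[[0,-1,0],[0,0,-0.7],0],[[0,-1,0],[0,0,-0.7],0]]'

```text
clock: 1.15
tcp_pos: [0.4043, 0.2082, 0.2266]
orientation: [-0.0, 0.597, 0.803, -0.0]
wrist_force: [0.4, 0.3, 0.1]
finger_gap: 0.0425
```

>>> move_arm --commands '[[[0,-1,0],[0,0,-0.7],0],[[0,-1,0],[0,0,-0.7],0],[[0,-1,0],[0,0,-0.7],0],[[0,-1,0],[0,0,-0.7],0],[[0,-1,0],[0,0,-0.7],0]]'

```text
clock: 1.65
tcp_pos: [0.4038, 0.0084, 0.227]
orientation: [0.0, 0.773, 0.635, 0.0]
wrist_force: [1.0, -0.1, -0.2]
finger_gap: 0.0426
```

>>> move_arm --commands '[[[0,-1,0],[0,0,-0.7],0],[[0,-1,0],[0,0,-0.7],0],[[0,-1,0],[0,0,-0.5],0],[[0,-1,0],[0,0,0],0],[[0,0,0],[0,0,0],0]]'

```text
clock: 2.15
tcp_pos: [0.4044, -0.1542, 0.2267]
orientation: [0.001, 0.851, 0.526, -0.0]
wrist_force: [0.6, 1.6, 0.7]
finger_gap: 0.0428
```

>>> move_arm --commands '[[[0.75,-0.9,-0.3],[0,0,0],0],[[0.75,-0.9,-0.3],[0,0,0],0],[[0,-0.8,-0.3],[0,0,0],0],[[0,0,0],[0,0,0],0]]'

```text
clock: 2.55
tcp_pos: [0.4641, -0.256, 0.1885]
orientation: [-0.001, 0.85, 0.527, -0.001]
wrist_force: [-0.3, 0.7, -0.4]
finger_gap: 0.0428
```

```bash
python3 - <<'E'
from h import *
s,c=snap("wrist","w1"); print(s["tcp_pos"],s["orientation"])
E
```

```text
[ 0.46413071 -0.25600698  0.18848038] [-1.21687804e-03  8.49632705e-01  5.27372889e-01 -7.87823814e-04]
```

View pics/w1.png

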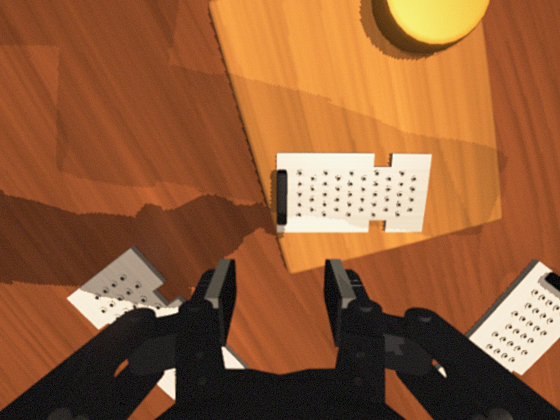

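```bash
python3 - <<'E'
from h import *
np.set_printoptions(precision=4,suppress=True)
s,c=load("w1")
f=c["frame"].astype(int); m=((f.min(2)>120)&(f.max(2)-f.min(2)<60)).astype(np.uint8)
m[:, :240]=0; m[:130]=0;m[245:]=0;m[:,450:]=0
m=cv2.morphologyEx(m,cv2.MORPH_CLOSE,np.ones((5,5)))
ys,xs=np.nonzero(m)
def line(ax,vals,lo,hi):pass
# edges: fit lines by subpixel crossing
# bottom & top (rows) using columns in 285..370, near end col 277 and far end
top=[(x,ys[xs==x].min()-.5) for x in range(285,365)]; bot=[(x,ys[xs==x].max()+.5) for x in range(285,365)]
far=[(xs[ys==y].max()+.5,y) for y in range(160,226)]; 
near=[(xs[ys==y].min()-.5,y) for y in list(range(157,168))+list(range(226,231))]
def fit(p): return onz(c,np.array(p),.024,s)[:,:2]
def ln(p):
    vx,vy,x,y=cv2.fitLine(fit(p).astype(np.float32),cv2.DIST_HUBER,0,1e-4,1e-4).ravel(); return np.array([x,y]),np.array([vx,vy])
L={k:ln(v) for k,v in dict(top=top,bot=bot,far=far,near=near).items()}
for k,(o,d) in L.items(): print(k,o,np.degrees(np.arctan2(d[1],d[0]))%180)
def X(a,b):
    A=np.c_[L[a][1],-L[b][1]]; t=np.linalg.solve(A,L[b][0]-L[a][0]); return L[a][0]+t[0]*L[a][1]
C=np.array([X('top','far'),X('bot','far'),X('bot','near'),X('top','near')]); print(C,np.linalg.norm(np.diff(C[[0,1,2,3,0]],axis=0),axis=1),C.mean(0))
u=C[:2].mean(0)-C[2:].mean(0);u/=np.linalg.norm(u); print("yaw",np.degrees(np.arctan2(u[1],u[0])),"grip",C.mean(0)-.07*u)
# black grip
k=(f.max(2)<45).astype(np.uint8); k[:,:265]=0;k[:,300:]=0;k[:160]=0;k[235:]=0
n,lab,st,cen=cv2.connectedComponentsWithStats(k); i=1+st[1:,4].argmax(); print(st[i]); print(onz(c,np.array([cen[i]]),.048,s),onz(c,np.array([cen[i]]),.036,s))
q=s["orientation"]; print(R.from_quat(q[[1,2,3,0]]).as_matrix())
E
```

```text
top [ 0.5222 -0.2407] 153.92065
bot [ 0.4897 -0.3142] 153.65665
far [ 0.5978 -0.3145] 63.726692
near [ 0.4681 -0.2397] 63.51209
[[ 0.6124 -0.2848]
 [ 0.5767 -0.3573]
 [ 0.4426 -0.2909]
 [ 0.4783 -0.2192]] [0.0808 0.1496 0.0801 0.1493] [ 0.5275 -0.2881]
yaw -26.211473 grip [ 0.4647 -0.2571]
[277 198   9  26 130]
[[ 0.4584 -0.2695  0.048 ]] [[ 0.4567 -0.273   0.036 ]]
[[ 0.4438  0.8961 -0.0026]
 [ 0.8961 -0.4438  0.0012]
 [-0.0001 -0.0029 -1.    ]]
```

>>> move_arm --commands '[[[0.015,-0.03,-0.9],[0,0,0],0],[[0,0,-0.9],[0,0,0],0],[[0,0,-0.9],[0,0,0],0],[[0,0,-0.5],[0,0,0],-0.3],[[0,0,0],[0,0,0],-0.3]]'

```text
clock: 3.1
tcp_pos: [0.4625, -0.252, 0.0606]
orientation: [-0.003, 0.849, 0.529, -0.001]
wrist_force: [0.0, 0.7, 0.0]
finger_gap: 0.0298
```

```bash
python3 - <<'E'
from h import *
print(env.tcp_to_tips)
s,c=snap("wrist","w2"); print(s["tcp_pos"],s["finger_gap"])
E
```

```text
0.019
[ 0.46247662 -0.25197048  0.06060471] 0.02976336607125856
```

View pics/w2.png

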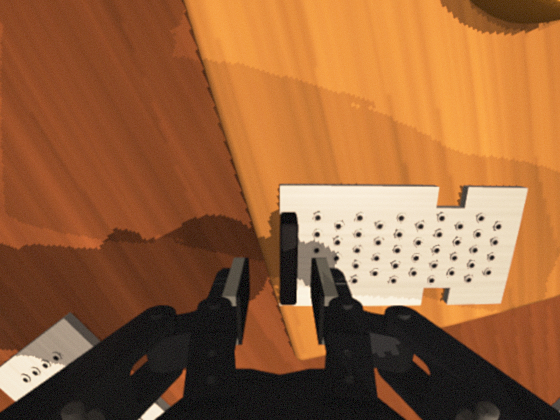

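>>> move_arm --commands '[[[0.055,-0.13,0],[0,0,0],-0.3],[[0,0,-0.3],[0,0,0],-0.3],[[0,0,0],[0,0,0],-0.3]]'

```text
clock: 3.45
tcp_pos: [0.4671, -0.2606, 0.0509]
orientation: [0.0, 0.849, 0.528, 0.0]
wrist_force: [-1.0, -0.0, 0.1]
finger_gap: 0.0298
```

>>> move_arm --commands '[[[-0.06,0.08,-0.07],[0,0,0],-0.3],[[0,0,0],[0,0,0],-0.3]]'

```text
clock: 3.65
tcp_pos: [0.4639, -0.2567, 0.048]
orientation: [-0.001, 0.849, 0.528, -0.0]
wrist_force: [-0.4, -0.5, -0.5]
finger_gap: 0.0301
```

Good pose, so I'll close on the bar.

>>> move_arm --commands '[[[0,0,0],[0,0,0],-1],[[0,0,0],[0,0,0],-1],[[0,0,0],[0,0,0],-1],[[0,0,0],[0,0,0],-1]]' --newtons 80

```text
clock: 4.05
tcp_pos: [0.4647, -0.2574, 0.0483]
orientation: [0.0, 0.849, 0.528, 0.0]
wrist_force: [1.0, -0.8, 0.9]
finger_gap: -0.0003
```

>>> move_arm --commands '[[[0,0,0.5],[0,0,0],-1],[[0,0,1],[0,0,0],-1],[[0,0,1],[0,0,0],-1],[[0,0,1],[0,0,0],-1],[[0,0,0],[0,0,0],-1]]'

```text
clock: 4.55
tcp_pos: [0.4674, -0.2594, 0.1943]
orientation: [0.005, 0.849, 0.528, 0.002]
wrist_force: [-0.4, -1.0, -0.1]
finger_gap: -0.0002
```

```bash
python3 - <<'E'
from h import *
s,c=snap("wrist","w3"); print(s)
E
```

```text
{'clock': 4.55, 'joint_pos': array([-6.56908160e-01,  2.38181757e-01, -1.35646239e-01,  1.18638492e+00,
        3.54313901e-05,  1.37118224e+00]), 'qvel': array([-0.00172032,  0.04158707, -0.09310397, -0.08213218,  0.00126586,
        0.00088771]), 'tau': array([ 1.25379749e-01, -4.33461356e+01,  2.90227997e+01,  1.23596549e+00,
       -2.72713929e-03, -1.45172544e-05]), 'tcp_pos': array([ 0.46742161, -0.25941955,  0.19430506]), 'orientation': array([0.00495159, 0.84896446, 0.52842346, 0.00186653]), 'wrist_force': array([-0.35594544, -0.96976962, -0.09531859]), 'ft_torque': array([-0.03430688, -0.07558035, -0.03500502]), 'finger_gap': -0.0001572845892112738}
```

View pics/w3.png

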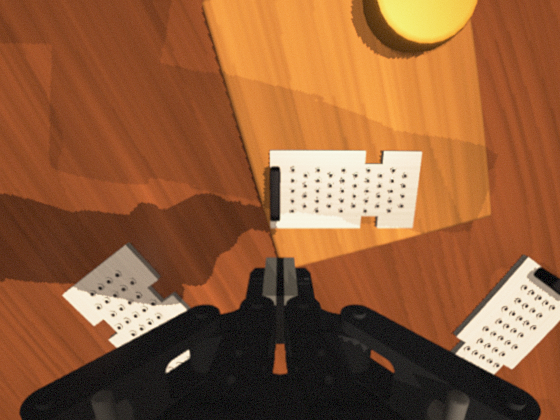

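The fingers shut fully (gap 0) and lifted without the plate. I need to find out why before trying again.

```bash
python3 - <<'E'
from h import *
np.set_printoptions(precision=4,suppress=True)
s,c=load("w2"); crop(c,200,180,160,180,4,"w2z")
s3,c3=load("w3"); crop(c3,230,140,110,220,4,"w3z") if 0 else None
for n in ("w1","w3"):
    s,c=load(n)
    f=c["frame"].astype(int); m=((f.min(2)>120)&(f.max(2)-f.min(2)<60)).astype(np.uint8)
    m[:, :240]=0; m[:130]=0;m[242:]=0;m[:,450:]=0
    m=cv2.morphologyEx(m,cv2.MORPH_CLOSE,np.ones((5,5)))
    n_,lab,st,cen=cv2.connectedComponentsWithStats(m); i=1+st[1:,4].argmax()
    cs,_=cv2.findContours((lab==i).astype(np.uint8),0,2); r=cv2.minAreaRect(cs[0]); print(r); print(onz(c,cv2.boxPoints(r),.024,s))
s,c=snap("top","t3")
crop(c,260,125,130,125,5,"t3A")
s,c=snap("scene","s3")
crop(c,150,160,150,140,5,"s3A")
E
```

```text
((353.5, 192.0), (78.0, 153.0), 90.0)
[[ 0.4786 -0.2198  0.024 ]
 [ 0.6115 -0.2844  0.024 ]
 [ 0.5857 -0.3613  0.024 ]
 [ 0.4433 -0.2907  0.024 ]]
((345.5, 188.5), (77.0, 151.0), 90.0)
[[ 0.4785 -0.2195  0.024 ]
 [ 0.6122 -0.2844  0.024 ]
 [ 0.5859 -0.3614  0.024 ]
 [ 0.443  -0.2902  0.024 ]]
```

View pics/w2z.png

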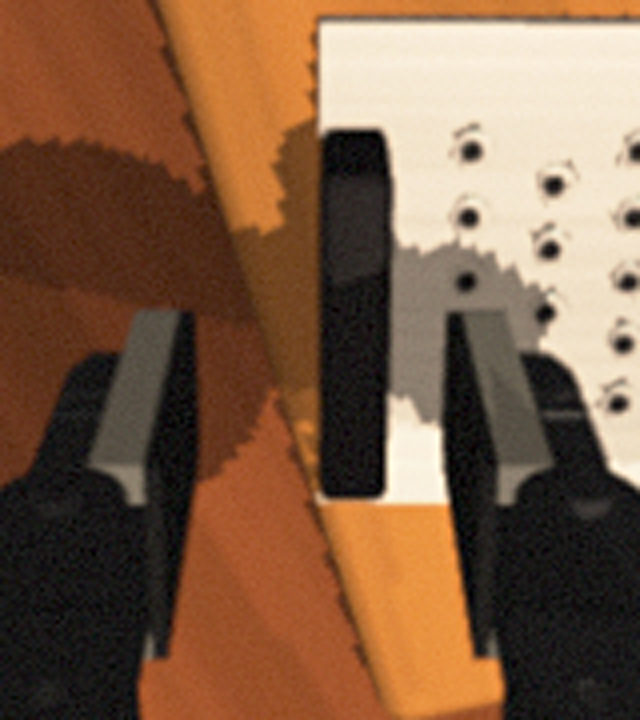

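View pics/s3A.png

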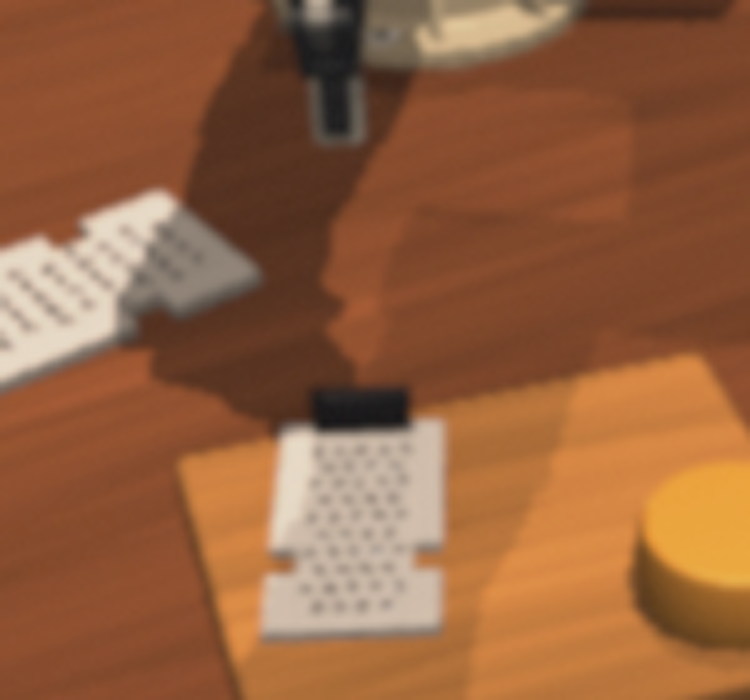

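View pics/t3A.png

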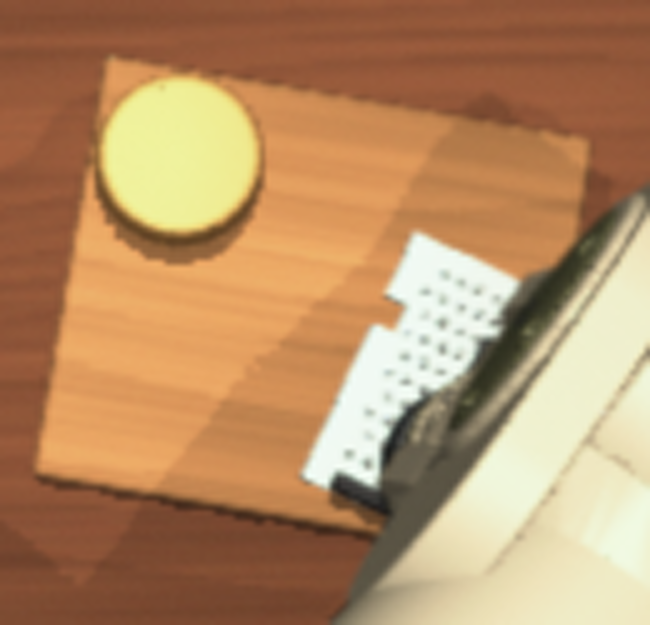

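```bash
python3 - <<'E'
from h import *
np.set_printoptions(precision=4,suppress=True)
s,c=load("s3"); q=s["orientation"]; Rm=R.from_quat(q[[1,2,3,0]]).as_matrix(); print(s["tcp_pos"],s["finger_gap"])
for z in (-.02,-.01,0,.01,.019): print(z,proj(c,s["tcp_pos"]+Rm[:,2]*z)*1, (proj(c,s["tcp_pos"]+Rm[:,2]*z)-[150,160])*5)
s,c=load("w3"); 
for z in (-.02,-.01,0,.01,.019): print(z,proj(c,s["tcp_pos"]+R.from_quat(s["orientation"][[1,2,3,0]]).as_matrix()@[.011,0,z],s))
crop(c,220,230,120,130,5,"w3z")
s,c=load("s3"); crop(c,180,140,70,70,9,"s3z")
E
```

```text
[ 0.4653 -0.2578  0.1894] -1.5938904766687828e-06
-0.02 [[216.2654 180.9816]] [[331.3272 104.908 ]]
-0.01 [[216.5796 184.799 ]] [[332.8982 123.9948]]
0 [[216.8911 188.576 ]] [[334.4556 142.88  ]]
0.01 [[217.1999 192.3133]] [[335.9994 161.5664]]
0.019 [[217.4755 195.6433]] [[337.3775 178.2163]]
-0.02 [[279.9964 270.4971]]
-0.01 [[279.9734 260.386 ]]
0 [[279.9532 251.4668]]
0.01 [[279.9352 243.5432]]
0.019 [[279.9206 237.1336]]
```

View pics/w3z.png

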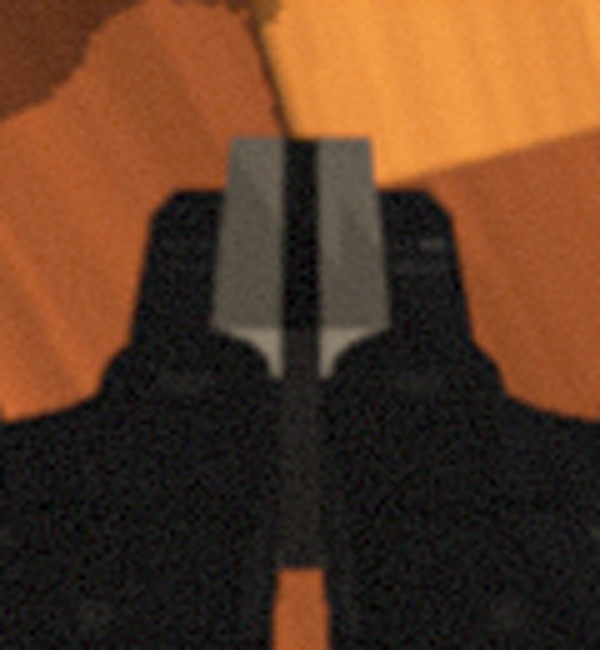

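View pics/s3z.png

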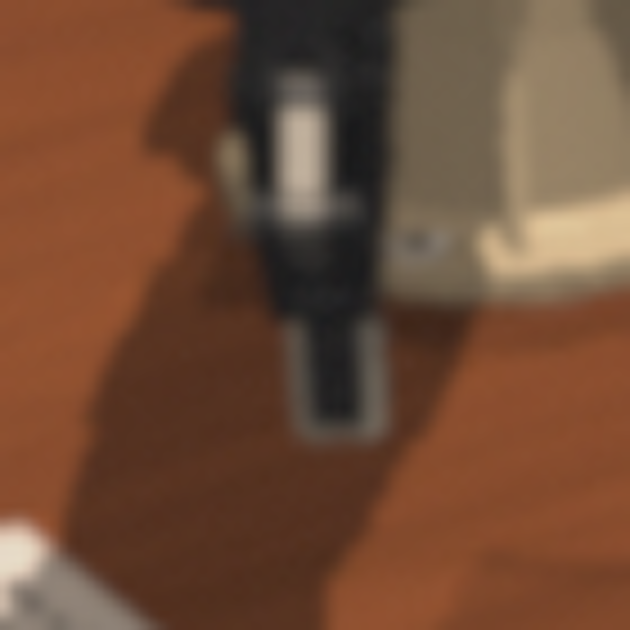

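The plate has not moved. In the scene view (tip row about 188.7) and in the wrist view (tip row about 258), the real fingertips sit close to the reported TCP height. The text puts them 19 mm ahead of it. So the jaws shut above the bar. I'll go down again in feeling steps.

>>> move_arm --commands '[[[0,0,-0.9],[0,0,0],-0.3],[[0,0,-0.9],[0,0,0],-0.3],[[0,0,-0.9],[0,0,0],-0.3],[[0,0,-0.7],[0,0,0],-0.3],[[0,0,0],[0,0,0],-0.3]]' --newtons 80

```text
clock: 5.2
tcp_pos: [0.4603, -0.2541, 0.0467]
orientation: [-0.005, 0.849, 0.528, -0.002]
wrist_force: [-0.2, 0.7, -1.1]
finger_gap: 0.0298
```

>>> move_arm --commands '[[[0,0,0],[0,0,0],-0.3],[[0,0,-0.1],[0,0,0],-0.3],[[0,0,0],[0,0,0],-0.3]]'

```text
clock: 5.5
tcp_pos: [0.4654, -0.2579, 0.0493]
orientation: [0.001, 0.849, 0.528, 0.0]
wrist_force: [0.7, 0.8, 0.7]
finger_gap: 0.0299
```

>>> move_arm --commands '[[[0,0,-0.15],[0,0,0],-0.3],[[0,0,-0.15],[0,0,0],-0.3],[[0,0,0],[0,0,0],-0.3],[[0,0,0],[0,0,0],-0.3]]'

```text
clock: 5.9
tcp_pos: [0.4644, -0.2571, 0.036]
orientation: [-0.0, 0.849, 0.528, -0.0]
wrist_force: [-0.1, -0.1, 0.3]
finger_gap: 0.0298
```

```bash
python3 - <<'E'
from h import *
s,c=snap("wrist","w4"); print(s["tcp_pos"],s["wrist_force"]); crop(c,200,180,160,180,4,"w4z")
s,c=snap("scene","s4"); crop(c,180,200,90,70,8,"s4z")
E
```

```text
[ 0.46437734 -0.25714435  0.03603719] [-0.05468639 -0.11362217  0.27799321]
```

View pics/w4z.png

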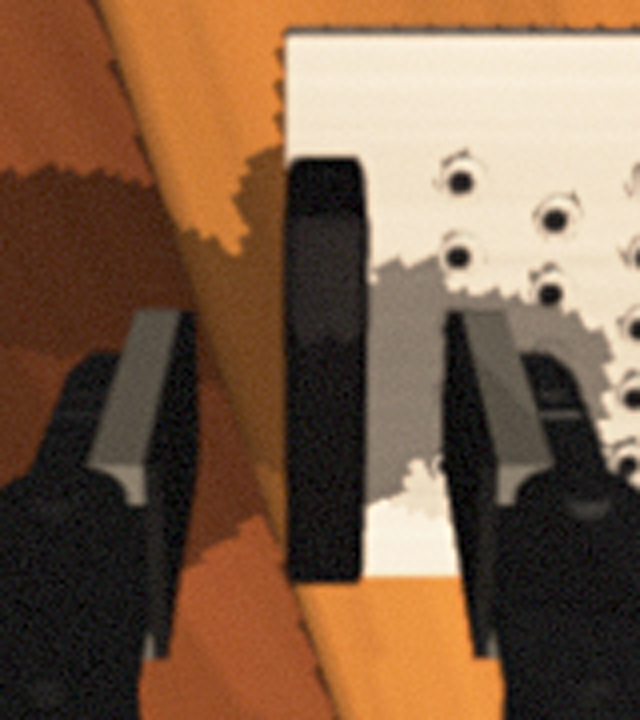

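View pics/s4z.png

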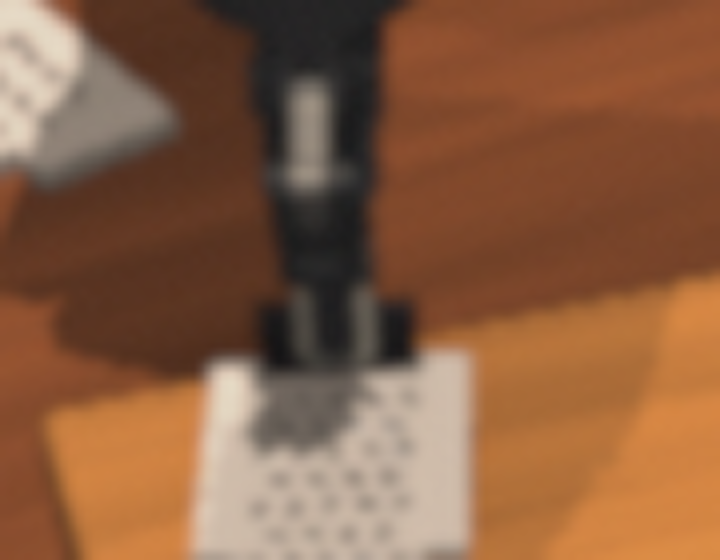

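```bash
python3 - <<'E'
from h import *
np.set_printoptions(precision=4,suppress=True)
s,c=load("s4"); Rm=R.from_quat(s["orientation"][[1,2,3,0]]).as_matrix()
for y in (.015,.022):
  for z in (-.01,0,.01,.019): print(y,z,proj(c,s["tcp_pos"]+Rm@[0,y,z]), (proj(c,s["tcp_pos"]+Rm@[0,y,z])-[180,200])*8)
E
```

```text
0.015 -0.01 [[220.9626 241.8937]] [[327.7009 335.1495]]
0.015 0 [[221.2421 245.1238]] [[329.937 360.99 ]]
0.015 0.01 [[221.5192 248.3207]] [[332.1537 386.5654]]
0.015 0.019 [[221.7665 251.1699]] [[334.1321 409.3593]]
0.022 -0.01 [[220.8509 243.6461]] [[326.8069 349.169 ]]
0.022 0 [[221.1327 246.8843]] [[329.0614 375.0747]]
0.022 0.01 [[221.412  250.0891]] [[331.2961 400.7129]]
0.022 0.019 [[221.6613 252.9452]] [[333.2906 423.5614]]
```

In the scene crop the inner fingertip (row about 245) comes out within a few mm of TCP height. A TCP z of 0.030 therefore puts the tips just above the plate.

>>> move_arm --commands '[[[0,0,-0.15],[0,0,0],-0.3],[[0,0,0],[0,0,0],-0.3],[[0,0,0],[0,0,0],-0.3]]'

```text
clock: 6.3
tcp_pos: [0.4644, -0.2571, 0.0299]
orientation: [-0.0, 0.849, 0.528, -0.0]
wrist_force: [-0.1, -0.5, -0.1]
finger_gap: 0.0299
```

>>> move_arm --commands '[[[0,0,0],[0,0,0],-1],[[0,0,0],[0,0,0],-1],[[0,0,0],[0,0,0],-1],[[0,0,0],[0,0,0],-1]]' --newtons 80

```text
clock: 6.7
tcp_pos: [0.4647, -0.2574, 0.0305]
orientation: [0.0, 0.849, 0.528, 0.0]
wrist_force: [-0.9, 0.1, 3.9]
finger_gap: 0.0077
```

>>> move_arm --commands '[[[0,0,0.2],[0,0,0],-1],[[0,0,0.5],[0,0,0],-1],[[0,0,0.8],[0,0,0],-1],[[0,0,0.8],[0,0,0],-1],[[0,0,0.5],[0,0,0],-1]]'

```text
clock: 7.2
tcp_pos: [0.465, -0.2576, 0.1446]
orientation: [0.001, 0.849, 0.528, 0.0]
wrist_force: [1.0, 0.5, -1.3]
finger_gap: 0.0077
```

>>> move_arm --commands '[[[0,0,0.3],[0,0,0],-1],[[0,0,0],[0,0,0],-1],[[0,0,0],[0,0,0],-1]]'

```text
clock: 7.5
tcp_pos: [0.4641, -0.2569, 0.1533]
orientation: [-0.001, 0.849, 0.528, -0.0]
wrist_force: [-0.2, -0.5, -3.3]
finger_gap: 0.0077
```

```bash
python3 - <<'E'
from h import *
s,c=snap("wrist","w5"); print(s["tcp_pos"],s["wrist_force"],s["ft_torque"],s["finger_gap"]); 
E
```

```text
[ 0.46408692 -0.25694451  0.15331742] [-0.22850207 -0.53326177 -3.31769173] [ 0.12634235  0.15073093 -0.05728477] 0.007682847404458841
```

View pics/w5.png

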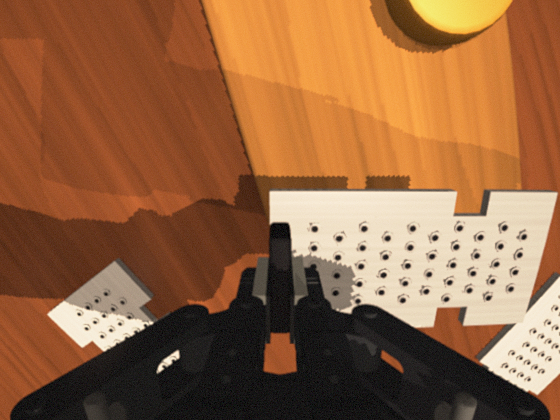

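Grasped and level by the look of it: gap 7.7 mm, plate squarely in view. Now I'll carry it to above the grater entry.

>>> move_arm --commands '[[[0,0.5,0.3],[0,0,0.2],-1],[[0,0.9,0.3],[0,0,0.4],-1],[[0,0.9,0],[0,0,0.4],-1],[[0,0.9,0],[0,0,0.4],-1],[[0,0.9,0],[0,0,0.4],-1]]' --newtons 100

```text
clock: 8.05
tcp_pos: [0.4635, -0.0917, 0.1767]
orientation: [-0.001, 0.775, 0.631, -0.001]
wrist_force: [0.2, -0.7, -2.2]
finger_gap: 0.0066
```

>>> move_arm --commands '[[[0,0.9,0],[0,0,0.4],-1],[[0,0.9,0],[0,0,0.4],-1],[[0,0.9,0],[0,0,0.4],-1],[[0,0.9,0],[0,0,0.4],-1],[[0,0.9,0],[0,0,0.4],-1]]'

```text
clock: 8.55
tcp_pos: [0.4634, 0.0881, 0.1767]
orientation: [-0.001, 0.68, 0.733, -0.001]
wrist_force: [0.8, 0.7, -3.0]
finger_gap: 0.0067
```

>>> move_arm --commands '[[[0,0.9,0],[0,0,0.4],-1],[[0,0.9,0],[0,0,0.4],-1],[[0,0.6,0],[0,0,0.07],-1],[[0,0,0],[0,0,0],-1],[[0,0,0],[0,0,0],-1]]'

```text
clock: 9.05
tcp_pos: [0.4636, 0.1828, 0.1768]
orientation: [-0.001, 0.635, 0.773, -0.001]
wrist_force: [0.0, 0.6, -3.4]
finger_gap: 0.0073
```

```bash
python3 - <<'E'
from h import *
s,c=snap("wrist","w6"); print(s["tcp_pos"],s["orientation"],s["wrist_force"],s["ft_torque"],s["finger_gap"]); 
E
```

```text
[0.46356059 0.18282497 0.17677427] [-7.16607210e-04  6.34539172e-01  7.72889377e-01 -1.23963282e-03] [ 0.00960668  0.61369466 -3.3676737 ] [-0.06629117  0.13144647  0.01263685] 0.00725760690578431
```

View pics/w6.png

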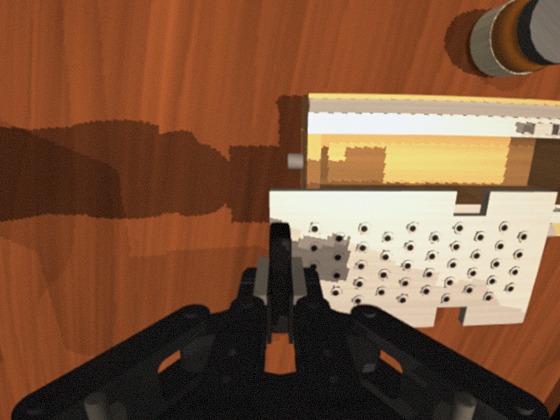

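```bash
python3 - <<'E'
from h import *
s,c=load("w6"); crop(c,255,80,160,150,5,"w6a"); crop(c,400,80,160,150,5,"w6b")
E
```

```text
(no output)
```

View pics/w6a.png

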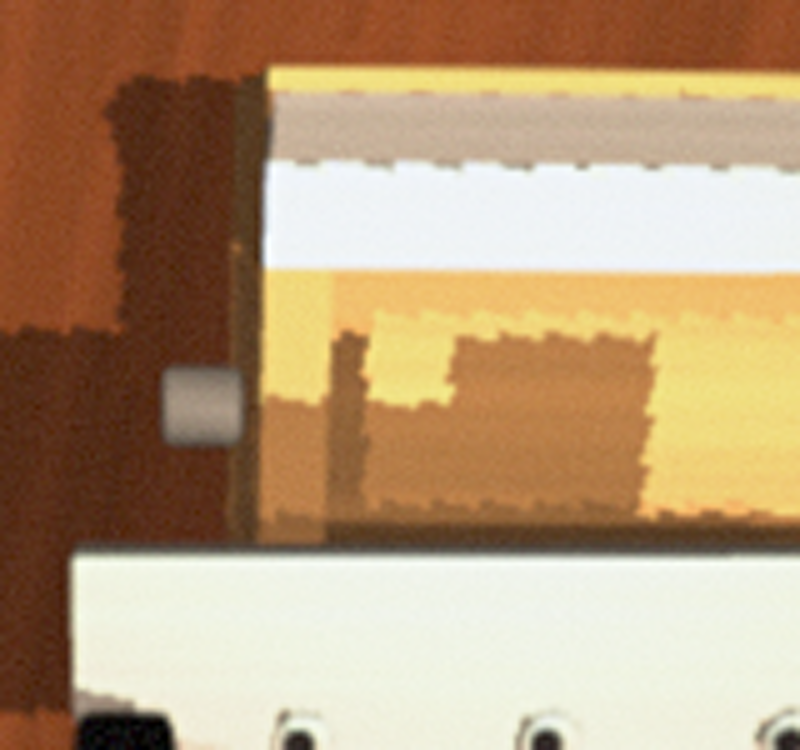

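View pics/w6b.png

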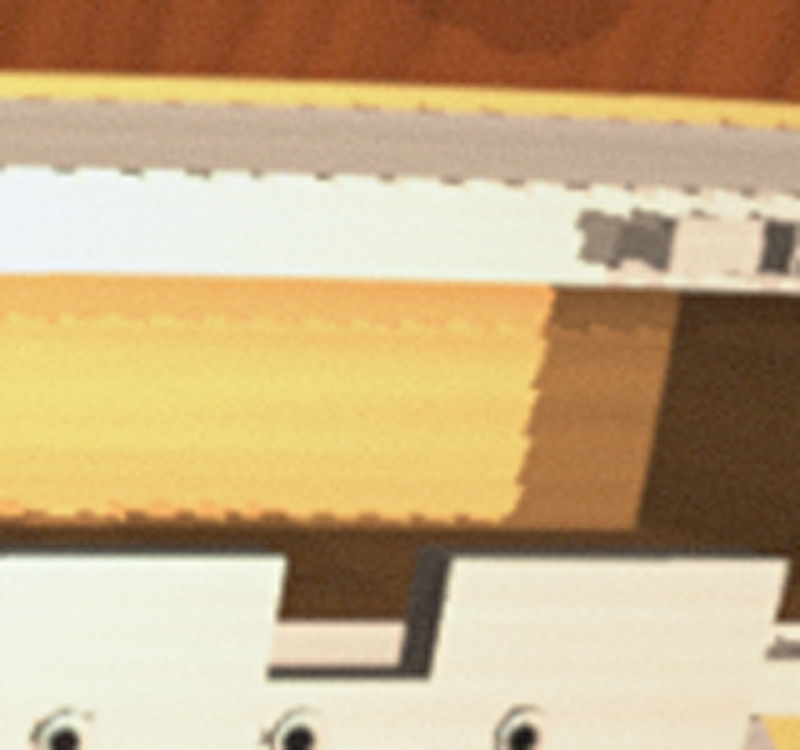

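```bash
python3 - <<'E'
from h import *
np.set_printoptions(precision=4,suppress=True)
s,c=load("w6")
o=lambda k,a,b:(np.array([a,b])/5+k-.4)
A=np.array([255,80]);B=np.array([400,80])
g=np.array([o(A,262,270),o(B,798,293),o(A,268,66),o(B,798,102)])
G=onz(c,g,.080,s)[:,:2]
ang=lambda d:np.degrees(np.arctan2(d[1],d[0]))
print("ledge in",G[:2],ang(G[1]-G[0]),"outer",G[2:],ang(G[3]-G[2]),"sep",np.linalg.norm(G[2]-G[0]))
yaw=np.radians((ang(G[1]-G[0])+ang(G[3]-G[2]))/2); u=np.array([np.cos(yaw),np.sin(yaw)]); v=np.array([-u[1],u[0]])
for p,x,y in ((G[0],-.13,.027),(G[2],-.13,.055)): print("origin",p-x*u-y*v, np.degrees(yaw))
# cross-track offset relative earlier estimate
print("y-line offsets of O:", [(np.array(q)@v) for q in (G[0]-.027*v,G[1]-.027*v,G[2]-.055*v,G[3]-.055*v)], np.array([.6048,.2447])@v)
for dz in (.004,.0065,.009):
    z=s["tcp_pos"][2]-dz
    P=onz(c,np.array([o(A,72,552),o(B,788,562),o(B,284,556),o(B,268,668)]),z,s)[:,:2]
    Rm=R.from_quat(s["orientation"][[1,2,3,0]]).as_matrix()
    L=(P-s["tcp_pos"][:2])@Rm[:2,:2]
    print(dz,"len",np.linalg.norm(P[1]-P[0]),ang(P[1]-P[0]),"tool xy",L, "centre",P.mean(0))
print("tool y heading",ang(Rm[:2,1]), "tilt",Rm[2])
# tri corner heights: earlier top cam look-at of plate
E
```

```text
ledge in [[0.4714 0.2468]
 [0.6662 0.286 ]] 11.373140028739781 outer [[0.4661 0.2749]
 [0.6545 0.3129]] 11.403999007972201 sep 0.028587967945044333
origin [0.6042 0.246 ] 11.388569518355991
origin [0.6044 0.2467] 11.388569518355991
y-line offsets of O: [np.float64(0.12190013841090216), np.float64(0.12184662605819009), np.float64(0.12248631020352689), np.float64(0.12253806157242568)] 0.1204571206122667
0.004 len 0.14586562490106963 11.159861299608549 tool xy [[ 0.041  -0.0047]
 [ 0.0408  0.1412]
 [ 0.0409  0.0864]
 [ 0.0295  0.0866]] centre [0.532  0.2352]
0.0065 len 0.14828924287125486 11.15986129960854 tool xy [[ 0.0404 -0.0048]
 [ 0.0402  0.1435]
 [ 0.0403  0.0878]
 [ 0.0287  0.088 ]] centre [0.5334 0.2348]
0.009 len 0.1507128608414401 11.159861299608542 tool xy [[ 0.0398 -0.0049]
 [ 0.0396  0.1458]
 [ 0.0397  0.0892]
 [ 0.0279  0.0895]] centre [0.5348 0.2344]
tool y heading 11.228237767036719 tilt [-0.0005 -0.0028 -1.    ]
```

>>> move_arm --commands '[[[0.09,0.9,0],[0,0,0],-1],[[0,0,0],[0,0,0],-1],[[0,0,-0.6],[0,0,0],-1],[[0,0,-0.6],[0,0,0],-1],[[0,0,-0.2],[0,0,0],-1]]'

```text
clock: 9.6
tcp_pos: [0.4664, 0.2169, 0.1196]
orientation: [-0.001, 0.636, 0.772, -0.002]
wrist_force: [-0.3, 1.2, -2.9]
finger_gap: 0.0073
```

>>> move_arm --commands '[[[0,0,0],[0,0,0],-1],[[0,0,0],[0,0,0],-1]]'

```text
clock: 9.8
tcp_pos: [0.4687, 0.2182, 0.1229]
orientation: [0.0, 0.635, 0.772, 0.0]
wrist_force: [1.2, -0.0, -2.2]
finger_gap: 0.0065
```

```bash
python3 - <<'E'
from h import *
s,c=snap("wrist","w7"); print(s["tcp_pos"],s["orientation"],s["wrist_force"],s["ft_torque"],s["finger_gap"]); 
s,c=snap("scene","s7"); crop(c,350,165,125,90,6,"s7z")
E
```

```text
[0.46866894 0.21816194 0.12286105] [2.11350719e-04 6.35441658e-01 7.72148827e-01 2.07686299e-04] [ 1.1682032  -0.04356483 -2.20841631] [-0.05546772  0.16893135  0.02804357] 0.006533307249556929
```

View pics/w7.png

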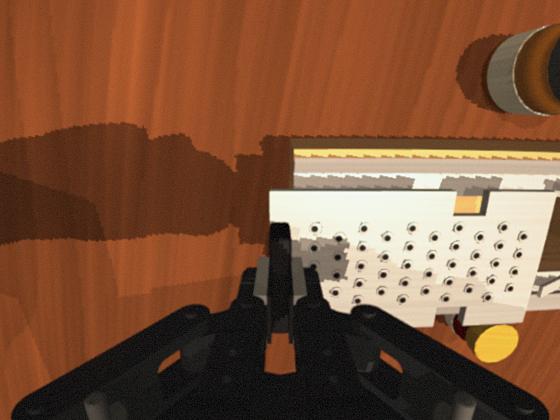

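View pics/s7z.png

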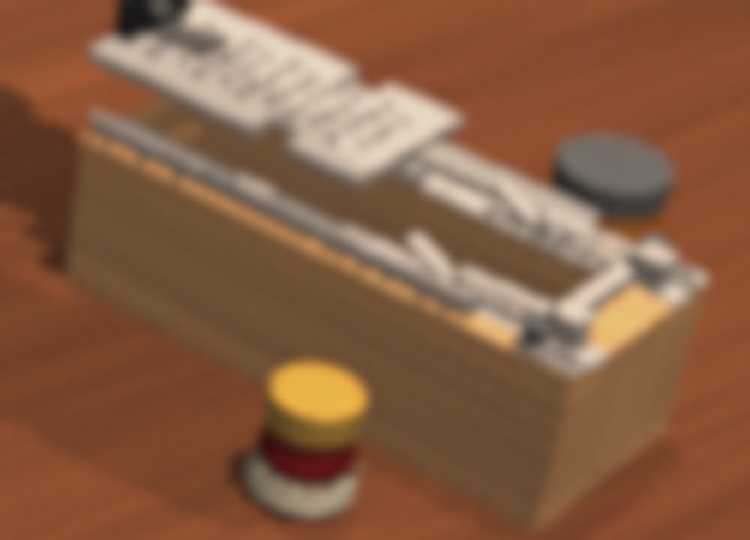

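```bash
python3 - <<'E'
from h import *
s,c=load("w7"); crop(c,265,130,140,70,5.7,"w7a"); crop(c,420,130,140,70,5.7,"w7b")
E
```

```text
(no output)
```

View pics/w7a.png

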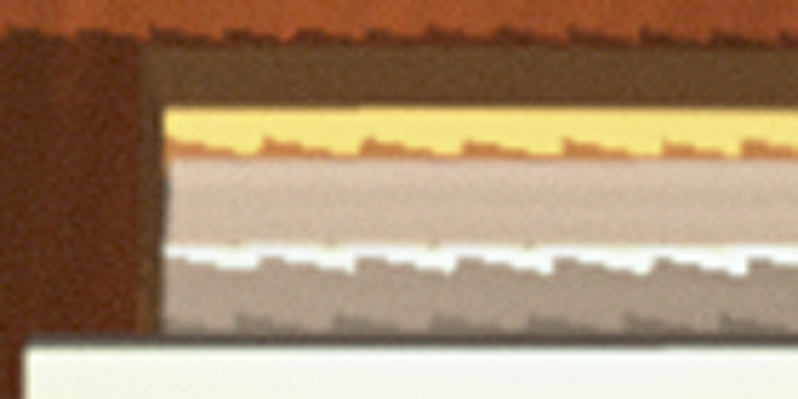

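View pics/w7b.png

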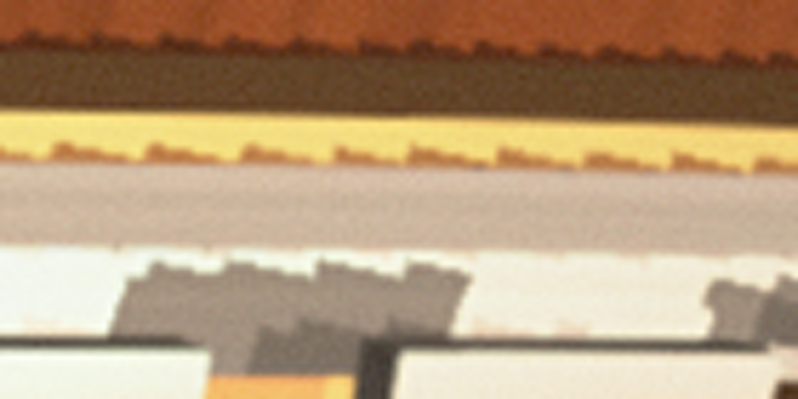

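```bash
python3 - <<'E'
from h import *
np.set_printoptions(precision=4,suppress=True)
s,c=load("w7")
o=lambda k,a,b:(np.array([a,b])/5.7+k-.4)
A=np.array([265,130]);B=np.array([420,130])
ang=lambda d:np.degrees(np.arctan2(d[1],d[0]))
G=onz(c,np.array([o(A,163,107),o(B,797,127)]),.080,s)[:,:2]
F=onz(c,np.array([o(A,163,245),o(B,797,253)]),.085,s)[:,:2]
P=onz(c,np.array([o(A,23,347),o(B,770,350)]),s["tcp_pos"][2]-.0075,s)[:,:2]
print(G,F,P,ang(G[1]-G[0]),ang(F[1]-F[0]),ang(P[1]-P[0]),np.linalg.norm(P[1]-P[0]))
yaw=np.radians(11.3); u=np.array([np.cos(yaw),np.sin(yaw)]); v=np.array([-u[1],u[0]])
print("cross O from outer",G@v-.055,"rail",F@v-.042,"plate ctr",P@v-.040, "tcp",s["tcp_pos"][:2]@v)
print("O along",G[0]@u+.13,"plate centre along",P@u+[.075,-.075])
E
```

```text
[[0.4659 0.2751]
 [0.6278 0.3073]] [[0.4684 0.2621]
 [0.6291 0.2944]] [[0.4561 0.2564]
 [0.6015 0.2853]] 11.24871361308659 11.356640069884762 11.269867211197033 0.14826934275189618
cross O from outer [0.1234 0.1233] rail [0.1232 0.1234] plate ctr [0.122  0.1219] tcp 0.12209892668664549
O along 0.6407521047394388 plate centre along [0.5725 0.5707]
```

The cross-track gap to the guide is about 1.3 mm and the yaw agrees to 0.1°. I'll shift about 1 mm and lower.

>>> move_arm --commands '[[[0,0.027,-0.3],[0,0,0],-1],[[0,0,-0.2],[0,0,0],-1],[[0,0,0],[0,0,0],-1],[[0,0,0],[0,0,0],-1]]'

```text
clock: 10.3
tcp_pos: [0.4677, 0.2197, 0.1017]
orientation: [-0.0, 0.635, 0.773, -0.0]
wrist_force: [-0.0, 0.6, -2.2]
finger_gap: 0.0071
```

>>> move_arm --commands '[[[0,0,-0.08],[0,0,0],-1],[[0,0,0],[0,0,0],-1],[[0,0,-0.05],[0,0,0],-1],[[0,0,0],[0,0,0],-1]]'

```text
clock: 10.7
tcp_pos: [0.4681, 0.2198, 0.0969]
orientation: [-0.0, 0.635, 0.772, -0.0]
wrist_force: [0.6, -1.1, -2.3]
finger_gap: 0.0065
```

```bash
python3 - <<'E'
from h import *
s,c=snap("wrist","w8"); print(s["tcp_pos"],s["orientation"],s["wrist_force"],s["ft_torque"],s["finger_gap"]); 
s,c=snap("scene","s8"); crop(c,350,165,125,90,6,"s8z")
E
```

```text
[0.46811347 0.2197633  0.09687565] [-6.84985376e-06  6.35024712e-01  7.72491821e-01 -4.69244320e-05] [ 0.6388197  -1.06092008 -2.29541527] [-0.0137694   0.2098958  -0.04032456] 0.0065390541381575564
```

View pics/s8z.png

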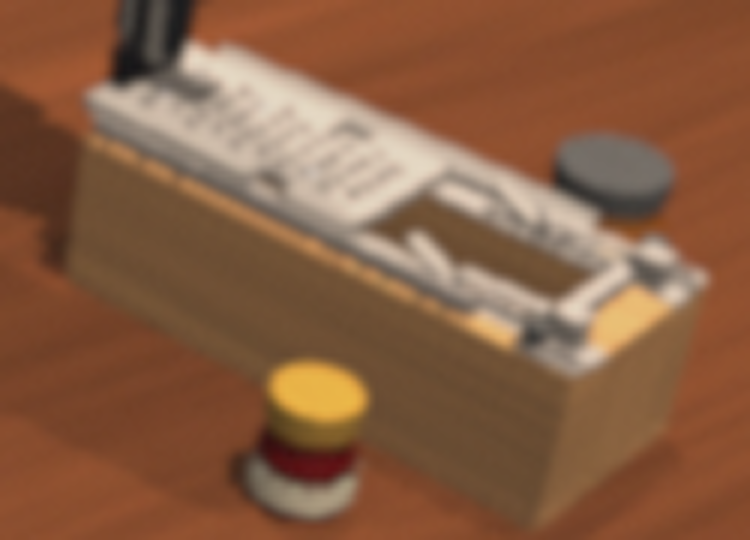

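View pics/w8.png

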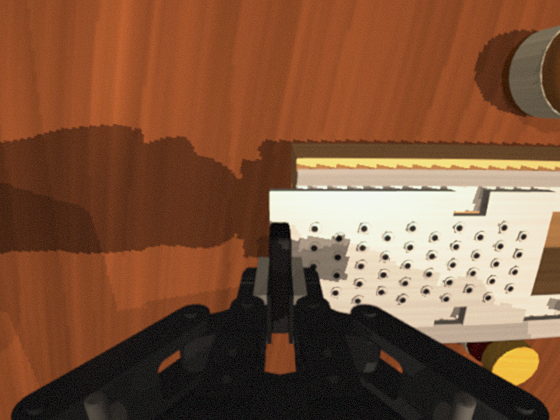

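The plate is between the rails and clear of the clips. Lowering on in 1 mm steps.

>>> move_arm --commands '[[[0,0,-0.025],[0,0,0],-1],[[0,0,0],[0,0,0],-1],[[0,0,-0.025],[0,0,0],-1],[[0,0,0],[0,0,0],-1]]'

```text
clock: 11.2
tcp_pos: [0.4681, 0.2197, 0.0949]
orientation: [0.0, 0.635, 0.772, -0.0]
wrist_force: [0.7, -0.3, -2.4]
finger_gap: 0.0067
```

>>> move_arm --commands '[[[0,0,-0.025],[0,0,0],-1],[[0,0,0],[0,0,0],-1],[[0,0,0],[0,0,0],-1]]'

```text
clock: 11.5
tcp_pos: [0.4681, 0.2198, 0.094]
orientation: [0.0, 0.635, 0.772, -0.0]
wrist_force: [-0.0, -0.6, -2.6]
finger_gap: 0.0069
```

>>> move_arm --commands '[[[0,0,-0.025],[0,0,0],-1],[[0,0,0],[0,0,0],-1],[[0,0,0],[0,0,0],-1]]'

```text
clock: 11.8
tcp_pos: [0.4683, 0.2198, 0.0931]
orientation: [0.0, 0.635, 0.773, 0.0]
wrist_force: [0.1, -0.7, -2.8]
finger_gap: 0.0071
```

>>> move_arm --commands '[[[0,0,-0.02],[0,0,0],-1],[[0,0,0],[0,0,0],-1],[[0,0,0],[0,0,0],-1]]'

```text
clock: 12.1
tcp_pos: [0.4683, 0.2198, 0.0926]
orientation: [0.0, 0.635, 0.772, 0.0]
wrist_force: [-1.4, -0.8, 3.0]
finger_gap: 0.0071
```

Contact felt at TCP z 0.0926 (force z went from -2.6 to +3.0 N), as expected for a seated plate. I'll ease off slightly and slide along the grater's +x.

>>> move_arm --commands '[[[0,0,0.008],[0,0,0],-1],[[0.12,0.024,0],[0,0,0],-1],[[0.12,0.024,0],[0,0,0],-1],[[0,0,0],[0,0,0],-1],[[0,0,0],[0,0,0],-1]]'

```text
clock: 12.6
tcp_pos: [0.4788, 0.2219, 0.0926]
orientation: [0.0, 0.635, 0.772, 0.001]
wrist_force: [0.3, 0.1, -0.1]
finger_gap: 0.007
```

>>> move_arm --commands '[[[0.12,0.024,0],[0,0,0],-1],[[0.12,0.024,0],[0,0,0],-1],[[0,0,0],[0,0,0],-1],[[0,0,0],[0,0,0],-1]]'

```text
clock: 13.0
tcp_pos: [0.4883, 0.2238, 0.0926]
orientation: [0.0, 0.635, 0.772, 0.001]
wrist_force: [1.2, 0.5, 1.4]
finger_gap: 0.007
```

>>> move_arm --commands '[[[0.1,0.02,0],[0,0,0],-1],[[0,0,0],[0,0,0],-1],[[0.1,0.02,0],[0,0,0],-1],[[0,0,0],[0,0,0],-1]]'

```text
clock: 13.4
tcp_pos: [0.4959, 0.2253, 0.0926]
orientation: [0.0, 0.635, 0.772, 0.0]
wrist_force: [-0.8, -0.8, 1.8]
finger_gap: 0.0069
```

>>> move_arm --commands '[[[0.08,0.016,0],[0,0,0],-1],[[0,0,0],[0,0,0],-1],[[0,0,0],[0,0,0],-1]]'

```text
clock: 13.7
tcp_pos: [0.4991, 0.226, 0.0926]
orientation: [0.0, 0.635, 0.772, 0.0]
wrist_force: [-0.6, -0.3, 2.8]
finger_gap: 0.0064
```

```bash
python3 - <<'E'
from h import *
s,c=snap("scene","s9"); crop(c,350,165,125,90,6,"s9z"); print(s["tcp_pos"],s["wrist_force"],s["ft_torque"])
s,c=snap("wrist","w9")
E
```

```text
[0.49908135 0.22598081 0.09263945] [-0.62187151 -0.33749327  2.7714285 ] [-0.07080293  0.20767644  0.00091458]
```

View pics/s9z.png

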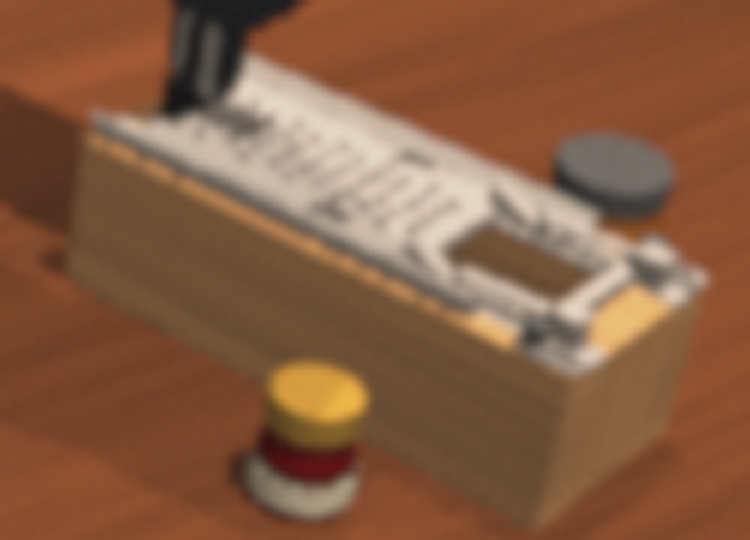

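View pics/w9.png

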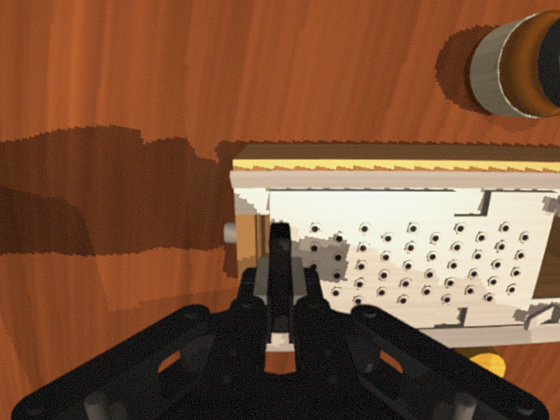

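The front edge is now reaching the lips. I'll use smaller steps with force checks.

>>> move_arm --commands '[[[0.05,0.01,0],[0,0,0],-1],[[0,0,0],[0,0,0],-1],[[0.05,0.01,0],[0,0,0],-1],[[0,0,0],[0,0,0],-1]]'

```text
clock: 14.2
tcp_pos: [0.5026, 0.2267, 0.0926]
orientation: [-0.0, 0.635, 0.772, 0.0]
wrist_force: [-2.3, -1.1, 5.5]
finger_gap: 0.0069
```

>>> move_arm --commands '[[[0.05,0.01,0],[0,0,0],-1],[[0,0,0],[0,0,0],-1],[[0.05,0.01,0],[0,0,0],-1],[[0,0,0],[0,0,0],-1]]'

```text
clock: 14.6
tcp_pos: [0.5066, 0.2275, 0.0926]
orientation: [0.0, 0.635, 0.772, 0.0]
wrist_force: [-0.2, -1.0, 5.3]
finger_gap: 0.0069
```

>>> move_arm --commands '[[[0.05,0.01,0.005],[0,0,0],-1],[[0,0,0],[0,0,0],-1],[[0.05,0.01,0],[0,0,0],-1],[[0,0,0],[0,0,0],-1]]'

```text
clock: 15.0
tcp_pos: [0.5094, 0.228, 0.0926]
orientation: [-0.001, 0.635, 0.773, -0.001]
wrist_force: [-5.7, -2.1, 6.5]
finger_gap: 0.007
```

>>> move_arm --commands '[[[0.05,0.01,0],[0,0,0],-1],[[0,0,0],[0,0,0],-1],[[0.05,0.01,0],[0,0,0],-1],[[0,0,0],[0,0,0],-1]]'

```text
clock: 15.4
tcp_pos: [0.5127, 0.2287, 0.0926]
orientation: [-0.001, 0.635, 0.773, -0.001]
wrist_force: [-6.9, -1.9, 9.3]
finger_gap: 0.0071
```

>>> move_arm --commands '[[[0,0,0.01],[0,0,0],-1],[[0,0,0],[0,0,0],-1]]'

```text
clock: 15.6
tcp_pos: [0.5127, 0.2287, 0.0926]
orientation: [-0.001, 0.635, 0.773, -0.001]
wrist_force: [-6.3, -0.8, 4.7]
finger_gap: 0.0069
```

```bash
python3 - <<'E'
from h import *
s,c=snap("scene","s10"); crop(c,350,165,125,90,6,"s10z"); print(s["tcp_pos"],s["wrist_force"],s["ft_torque"])
s,c=snap("wrist","w10"); crop(c,420,150,140,200,4,"w10z")
E
```

```text
[0.51266754 0.22873578 0.09259604] [-6.2767951  -0.8278213   4.66710697] [-0.19622936  1.27431211  0.01859199]
```

View pics/s10z.png

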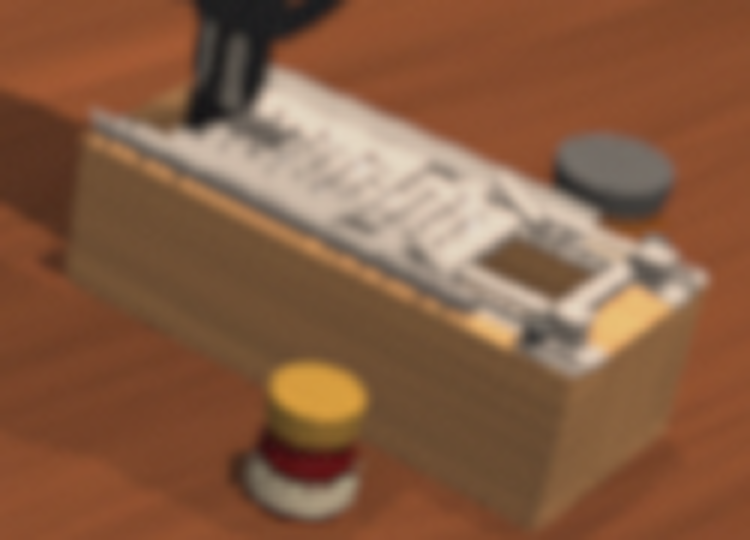

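View pics/w10z.png

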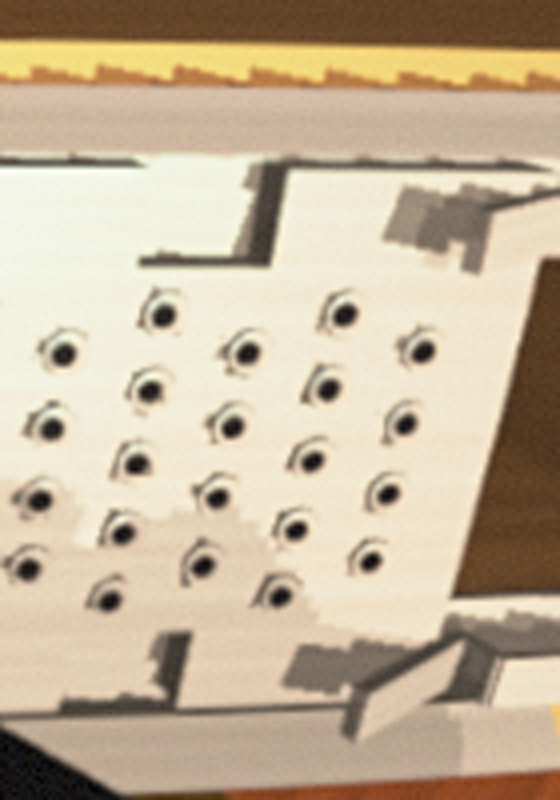

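Both clips are lifting over the front edge at about 7 N. Carrying on.

>>> move_arm --commands '[[[0.05,0.01,0],[0,0,0],-1],[[0.05,0.01,0],[0,0,0],-1],[[0,0,0],[0,0,0],-1],[[0,0,0],[0,0,0],-1]]'

```text
clock: 16.1
tcp_pos: [0.5161, 0.2294, 0.0926]
orientation: [-0.001, 0.635, 0.773, -0.002]
wrist_force: [-7.7, -2.0, 7.2]
finger_gap: 0.007
```

>>> move_arm --commands '[[[0.05,0.01,0],[0,0,0],-1],[[0.05,0.01,0],[0,0,0],-1],[[0,0,0],[0,0,0],-1],[[0,0,0],[0,0,0],-1]]'

```text
clock: 16.5
tcp_pos: [0.5209, 0.2303, 0.0926]
orientation: [-0.001, 0.635, 0.773, -0.001]
wrist_force: [-5.0, -0.6, 5.2]
finger_gap: 0.0072
```

>>> move_arm --commands '[[[0.05,0.01,0],[0,0,0],-1],[[0.05,0.01,0],[0,0,0],-1],[[0,0,0],[0,0,0],-1],[[0,0,0],[0,0,0],-1]]'

```text
clock: 16.9
tcp_pos: [0.5252, 0.2312, 0.0926]
orientation: [-0.001, 0.635, 0.773, -0.001]
wrist_force: [-5.5, -1.1, 4.5]
finger_gap: 0.0067
```

>>> move_arm --commands '[[[0.05,0.01,0],[0,0,0],-1],[[0.05,0.01,0],[0,0,0],-1],[[0,0,0],[0,0,0],-1],[[0,0,0],[0,0,0],-1]]'

```text
clock: 17.3
tcp_pos: [0.5293, 0.232, 0.0926]
orientation: [-0.001, 0.635, 0.773, -0.001]
wrist_force: [-5.5, -1.1, 4.7]
finger_gap: 0.0068
```

>>> move_arm --commands '[[[0.05,0.01,0],[0,0,0],-1],[[0.05,0.01,0],[0,0,0],-1],[[0,0,0],[0,0,0],-1],[[0,0,0],[0,0,0],-1]]'

```text
clock: 17.7
tcp_pos: [0.5333, 0.2328, 0.0926]
orientation: [-0.001, 0.635, 0.772, -0.001]
wrist_force: [-4.9, -1.3, 4.6]
finger_gap: 0.0072
```

```bash
python3 - <<'E'
from h import *
s,c=snap("scene","s11"); crop(c,350,165,125,90,6,"s11z"); print(s["tcp_pos"],s["wrist_force"],s["ft_torque"])
s,c=snap("wrist","w11"); crop(c,400,150,160,200,4,"w11z")
E
```

```text
[0.53331824 0.2327684  0.0926329 ] [-4.86774183 -1.33809602  4.61362621] [-0.2150665   1.01784139  0.00223208]
```

View pics/w11z.png

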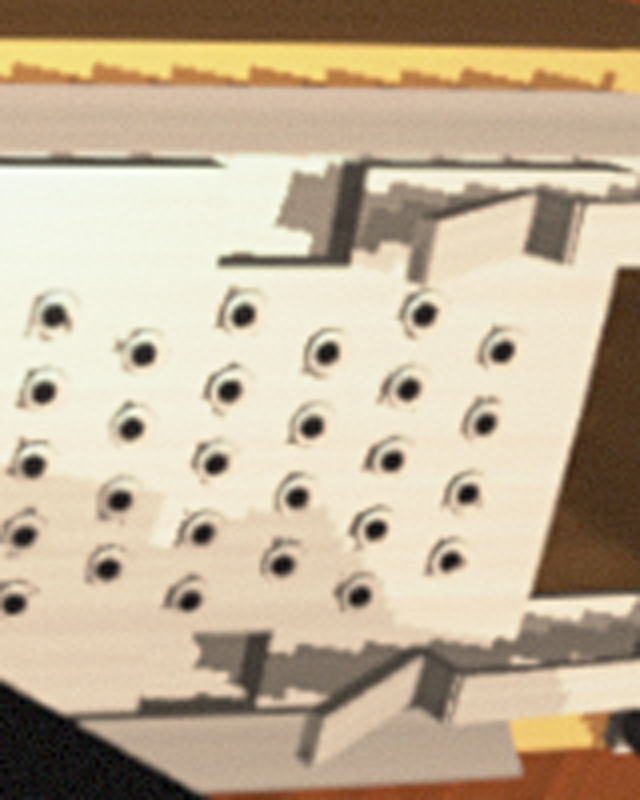

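View pics/s11z.png

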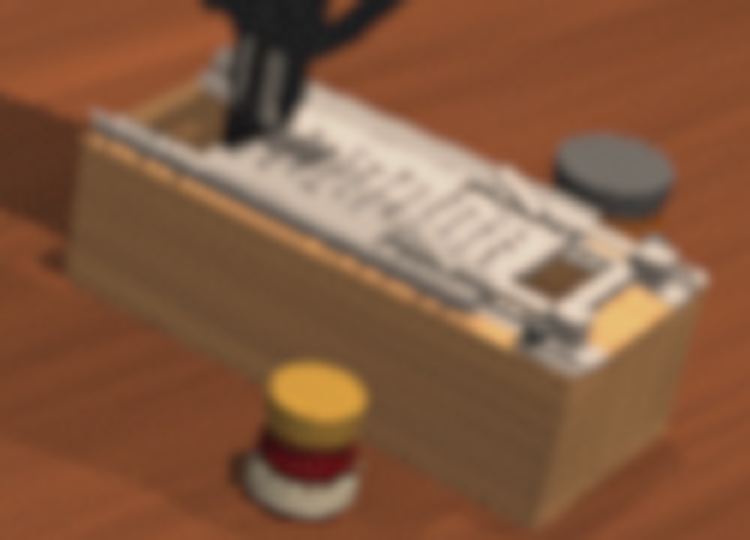

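Both clips ride on the plate. The stop looks about 25–28 mm further on, judging by the clip noses against the notches and by the opening ahead of the plate.

>>> move_arm --commands '[[[0.05,0.01,0],[0,0,0],-1],[[0.05,0.01,0],[0,0,0],-1],[[0,0,0],[0,0,0],-1],[[0,0,0],[0,0,0],-1]]'

```text
clock: 18.2
tcp_pos: [0.5374, 0.2336, 0.0926]
orientation: [-0.001, 0.635, 0.773, -0.001]
wrist_force: [-5.4, -0.6, 4.2]
finger_gap: 0.0065
```

>>> move_arm --commands '[[[0.05,0.01,0],[0,0,0],-1],[[0,0,0],[0,0,0],-1],[[0.05,0.01,0],[0,0,0],-1],[[0,0,0],[0,0,0],-1]]'

```text
clock: 18.6
tcp_pos: [0.5415, 0.2344, 0.0926]
orientation: [-0.001, 0.635, 0.773, -0.001]
wrist_force: [-5.1, -1.9, 3.7]
finger_gap: 0.0071
```

>>> move_arm --commands '[[[0.05,0.01,0],[0,0,0],-1],[[0,0,0],[0,0,0],-1],[[0.05,0.01,0],[0,0,0],-1],[[0,0,0],[0,0,0],-1]]'

```text
clock: 19.0
tcp_pos: [0.5457, 0.2353, 0.0926]
orientation: [-0.001, 0.635, 0.773, -0.001]
wrist_force: [-4.5, -0.9, 3.7]
finger_gap: 0.0069
```

```bash
python3 - <<'E'
from h import *
s,c=snap("scene","s12"); crop(c,410,190,70,50,10,"s12z"); print(s["tcp_pos"],s["wrist_force"],s["ft_torque"])
s,c=snap("wrist","w12"); crop(c,400,150,160,200,4,"w12z")
E
```

```text
[0.54570021 0.23525164 0.09261914] [-4.504434   -0.89559652  3.73163972] [-0.20156518  1.00137818  0.01439681]
```

View pics/w12z.png

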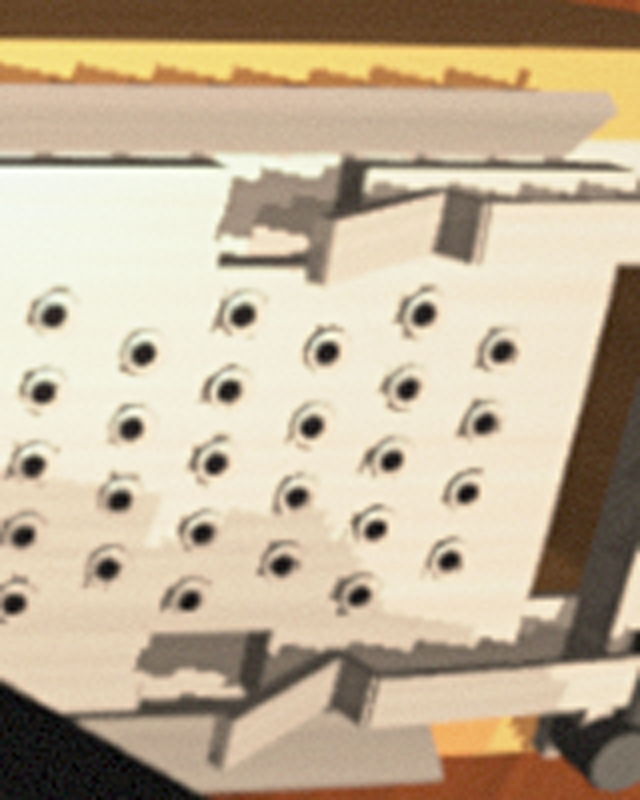

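View pics/s12z.png

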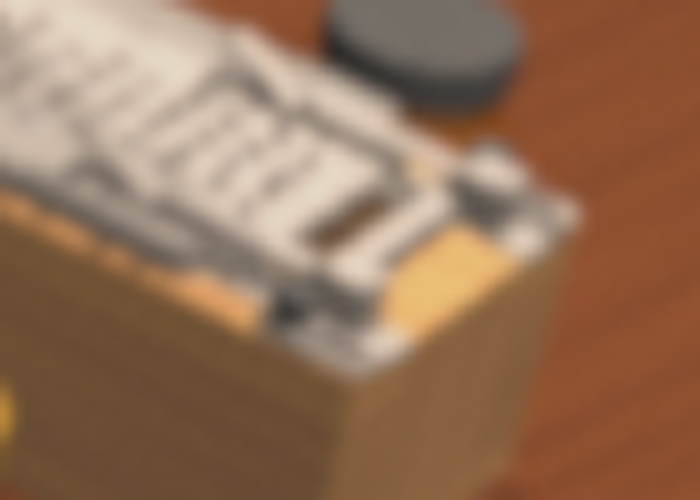

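The stop is now in the wrist view with a gap of some 6–15 mm. I'll go in 1 mm steps from here.

>>> move_arm --commands '[[[0.025,0.005,0],[0,0,0],-1],[[0.025,0.005,0],[0,0,0],-1],[[0,0,0],[0,0,0],-1]]'

```text
clock: 19.4
tcp_pos: [0.5479, 0.2357, 0.0926]
orientation: [-0.0, 0.635, 0.773, -0.001]
wrist_force: [-4.2, -0.5, 2.8]
finger_gap: 0.0068
```

>>> move_arm --commands '[[[0.025,0.005,0],[0,0,0],-1],[[0.025,0.005,0],[0,0,0],-1],[[0,0,0],[0,0,0],-1]]'

```text
clock: 19.7
tcp_pos: [0.5503, 0.2362, 0.0926]
orientation: [-0.0, 0.635, 0.772, -0.0]
wrist_force: [-3.7, -0.7, 1.4]
finger_gap: 0.0073
```

```bash
python3 - <<'E'
from h import *
s,c=snap("wrist","w13"); crop(c,400,150,160,200,4,"w13z"); print(s["tcp_pos"],s["wrist_force"],s["ft_torque"])
E
```

```text
[0.55030057 0.23617212 0.09263399] [-3.6823508  -0.66281025  1.36414614] [-0.12912272  0.88238136 -0.02190945]
```

View pics/w13z.png

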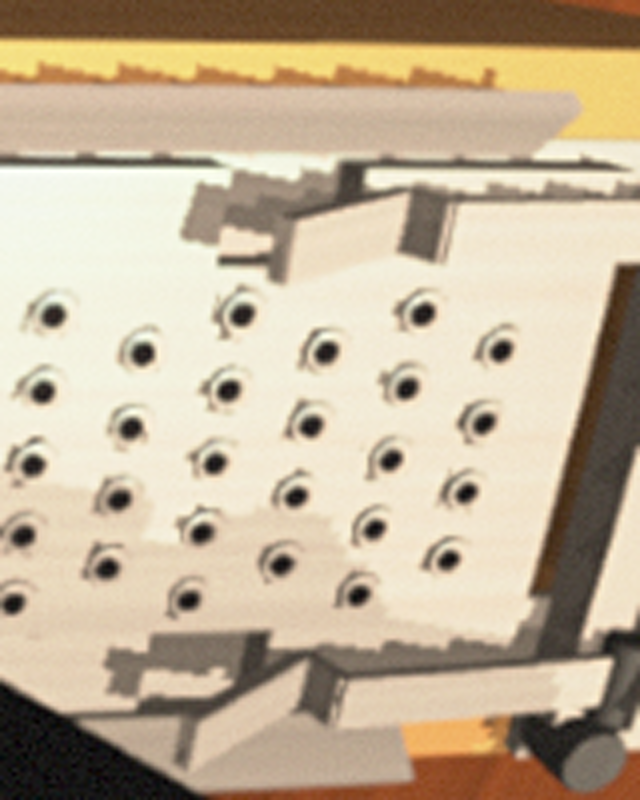

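>>> move_arm --commands '[[[0.025,0.005,0],[0,0,0],-1],[[0.025,0.005,0],[0,0,0],-1],[[0,0,0],[0,0,0],-1]]'

```text
clock: 20.05
tcp_pos: [0.5528, 0.2366, 0.0928]
orientation: [0.0, 0.635, 0.772, -0.0]
wrist_force: [-2.4, 0.2, -2.0]
finger_gap: 0.0067
```

>>> move_arm --commands '[[[0.025,0.005,0],[0,0,0],-1],[[0,0,0],[0,0,0],-1],[[0.025,0.005,0],[0,0,0],-1],[[0,0,0],[0,0,0],-1]]'

```text
clock: 20.45
tcp_pos: [0.5547, 0.2371, 0.0931]
orientation: [0.0, 0.635, 0.772, 0.0]
wrist_force: [-2.9, -0.4, -3.6]
finger_gap: 0.0069
```

```bash
python3 - <<'E'
from h import *
s,c=snap("wrist","w14"); crop(c,400,150,160,200,4,"w14z"); print(s["tcp_pos"],s["wrist_force"],s["ft_torque"])
E
```

```text
[0.55474497 0.23705745 0.09305743] [-2.93081265 -0.43600938 -3.56335946] [-0.06812057  0.56173732 -0.02396599]
```

View pics/w14z.png

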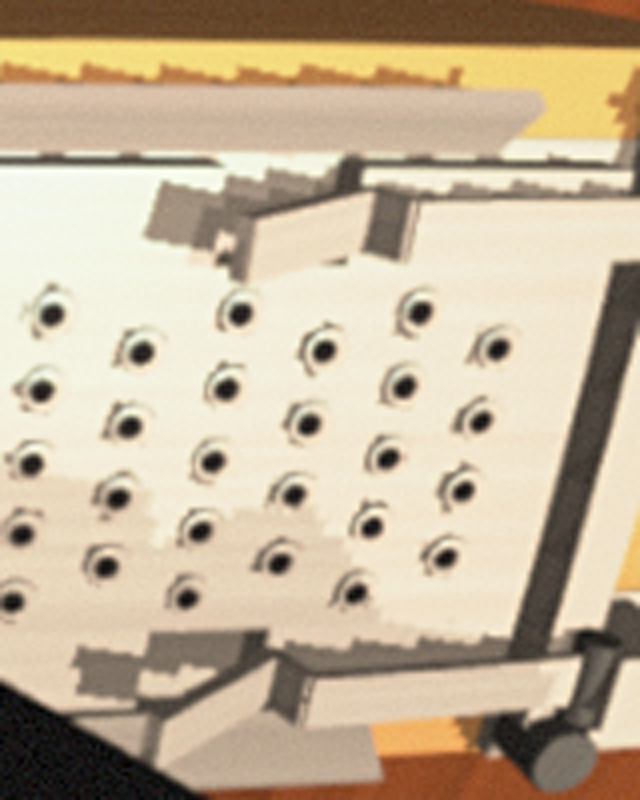

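>>> move_arm --commands '[[[0.025,0.005,-0.008],[0,0,0],-1],[[0,0,0],[0,0,0],-1],[[0.025,0.005,0],[0,0,0],-1],[[0,0,0],[0,0,0],-1]]'

```text
clock: 20.9
tcp_pos: [0.5579, 0.2377, 0.0934]
orientation: [0.001, 0.635, 0.772, 0.001]
wrist_force: [2.1, 0.1, -1.3]
finger_gap: 0.0069
```

>>> move_arm --commands '[[[0.02,0.004,0],[0,0,0],-1],[[0,0,0],[0,0,0],-1]]'

```text
clock: 21.1
tcp_pos: [0.558, 0.2377, 0.0931]
orientation: [0.0, 0.635, 0.772, 0.0]
wrist_force: [2.2, -0.3, -0.9]
finger_gap: 0.0068
```

>>> move_arm --commands '[[[0.02,0.004,0],[0,0,0],-1],[[0,0,0],[0,0,0],-1]]'

```text
clock: 21.3
tcp_pos: [0.5581, 0.2378, 0.0929]
orientation: [-0.0, 0.635, 0.772, -0.0]
wrist_force: [-0.6, -0.2, -1.5]
finger_gap: 0.007
```

```bash
python3 - <<'E'
from h import *
s,c=snap("wrist","w15"); crop(c,400,150,160,200,4,"w15z"); print(s["tcp_pos"],s["wrist_force"],s["ft_torque"])
E
```

```text
[0.55813283 0.23777041 0.09287485] [-0.55587491 -0.23655843 -1.51190251] [ 0.00774425 -0.00989213  0.01754171]
```

View pics/w15z.png

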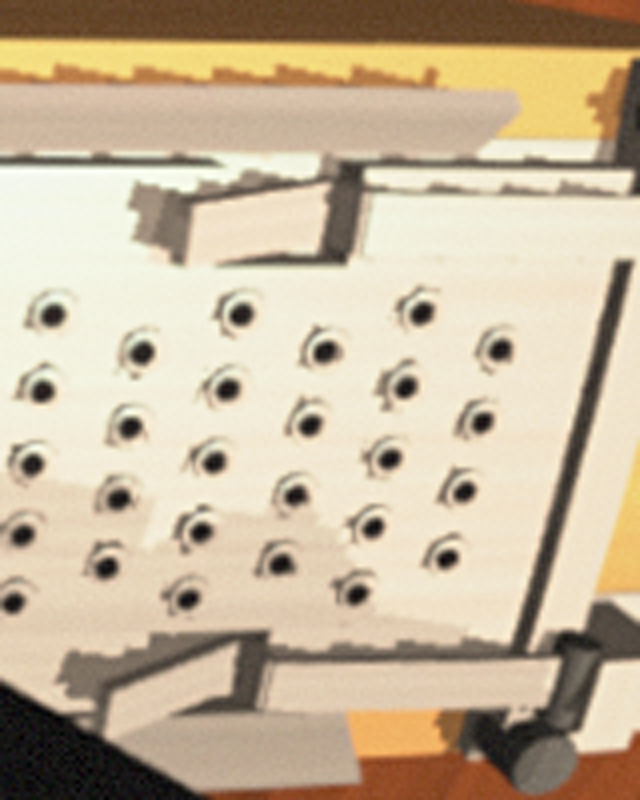

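The noses have dropped into the notches and the wrist force fell to about 0. A gentle push should confirm the stop.

>>> move_arm --commands '[[[0.012,0.0024,0],[0,0,0],-1],[[0,0,0],[0,0,0],-1],[[0,0,0],[0,0,0],-1]]'

```text
clock: 21.65
tcp_pos: [0.5585, 0.2378, 0.0928]
orientation: [-0.0, 0.635, 0.772, -0.0]
wrist_force: [-1.6, 0.2, -1.3]
finger_gap: 0.0069
```

>>> move_arm --commands '[[[0.012,0.0024,0],[0,0,0],-1],[[0,0,0],[0,0,0],-1],[[0,0,0],[0,0,0],-1]]'

```text
clock: 21.95
tcp_pos: [0.5591, 0.238, 0.0927]
orientation: [-0.0, 0.635, 0.772, -0.0]
wrist_force: [0.8, -0.7, -2.0]
finger_gap: 0.0072
```

>>> move_arm --commands '[[[0.012,0.0024,0],[0,0,0],-1],[[0,0,0],[0,0,0],-1],[[0,0,0],[0,0,0],-1]]'

```text
clock: 22.25
tcp_pos: [0.5595, 0.238, 0.0928]
orientation: [-0.0, 0.635, 0.772, -0.0]
wrist_force: [-1.1, -0.7, -1.5]
finger_gap: 0.0067
```

>>> move_arm --commands '[[[0.012,0.0024,0],[0,0,0],-1],[[0,0,0],[0,0,0],-1],[[0,0,0],[0,0,0],-1]]'

```text
clock: 22.55
tcp_pos: [0.5595, 0.2379, 0.0927]
orientation: [-0.0, 0.635, 0.772, -0.001]
wrist_force: [-3.2, -1.7, -0.2]
finger_gap: 0.0067
```

>>> move_arm --commands '[[[0.012,0.0024,0],[0,0,0],-1],[[0,0,0],[0,0,0],-1],[[0,0,0],[0,0,0],-1]]'

```text
clock: 22.85
tcp_pos: [0.5595, 0.238, 0.0927]
orientation: [-0.001, 0.635, 0.772, -0.001]
wrist_force: [-6.0, -2.2, 0.7]
finger_gap: 0.0068
```

```bash
python3 - <<'E'
from h import *
s,c=snap("wrist","w16"); crop(c,400,150,160,200,4,"w16z"); print(s["tcp_pos"],s["wrist_force"],s["ft_torque"])
E
```

```text
[0.55946223 0.23796684 0.09265641] [-6.00709404 -2.248313    0.67036349] [-0.33857849  1.04848717 -0.01707392]
```

View pics/w16z.png

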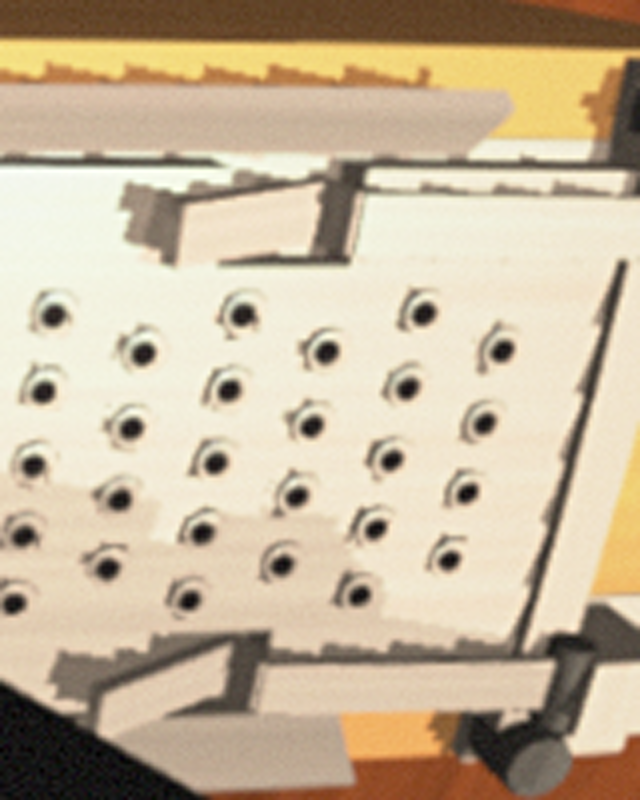

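Firm stop: two more 0.5 mm steps gave no motion and the force rose to 6 N. The noses are in the notches and the front edge is against the stop. I'll ease off, release and rise.

>>> move_arm --commands '[[[-0.02,-0.004,0],[0,0,0],-1],[[0,0,0],[0,0,0],-1],[[0,0,0],[0,0,0],-0.6],[[0,0,0],[0,0,0],-0.4],[[0,0,0],[0,0,0],-0.4]]'

```text
clock: 23.4
tcp_pos: [0.5611, 0.2384, 0.0935]
orientation: [0.001, 0.635, 0.772, 0.001]
wrist_force: [0.6, 0.7, 0.0]
finger_gap: 0.0253
```

>>> move_arm --commands '[[[0,0,0.1],[0,0,0],-0.4],[[0,0,0.3],[0,0,0],-0.4],[[0,0,0.6],[0,0,0],-0.4],[[0,0,0.6],[0,0,0],-0.4],[[0,0,0],[0,0,0],-0.4]]'

```text
clock: 23.9
tcp_pos: [0.5624, 0.2389, 0.1618]
orientation: [0.002, 0.635, 0.773, 0.003]
wrist_force: [0.5, -0.0, 0.3]
finger_gap: 0.0258
```

>>> move_arm --commands '[[[0,0,0.6],[0,0,0],-0.4],[[0,0,0.6],[0,0,0],-0.4],[[0,0,0],[0,0,0],-0.4]]'

```text
clock: 24.2
tcp_pos: [0.5617, 0.2387, 0.2086]
orientation: [0.002, 0.635, 0.772, 0.003]
wrist_force: [0.4, 0.2, 1.0]
finger_gap: 0.0255
```

```bash
python3 - <<'E'
from h import *
s,c=snap("wrist","w17"); print(s["tcp_pos"],s["wrist_force"],s["finger_gap"])
s,c=snap("scene","s17"); crop(c,350,165,125,90,6,"s17z"); s,c=snap("top","t17")
E
```

```text
[0.56170217 0.23865285 0.20860876] [0.36670448 0.18484842 0.96431926] 0.025454368382650867
```

View pics/w17.png

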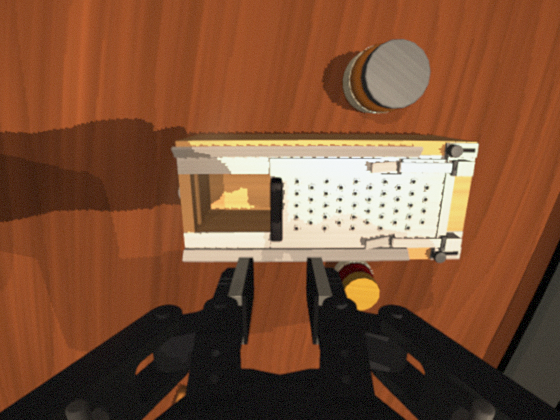

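View pics/s17z.png

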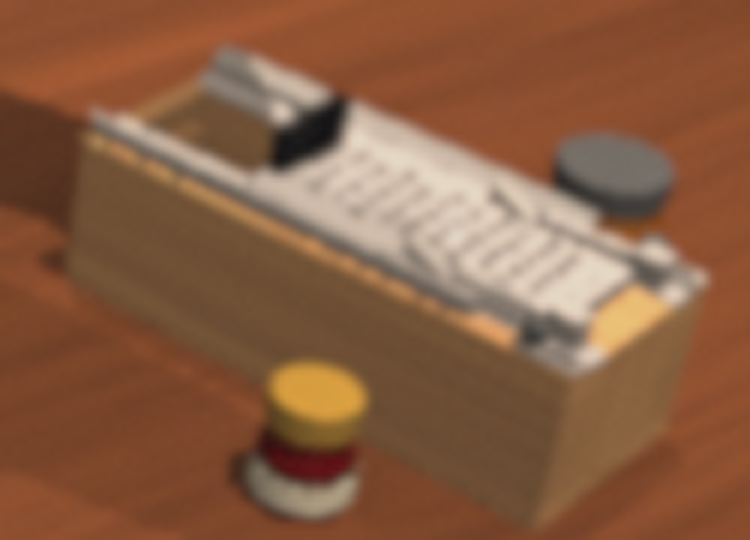

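```bash
python3 - <<'E'
from h import *
s,c=load("w17"); crop(c,255,130,230,140,3.4,"w17z")
s0,c0=load("top0"); s1,c1=load("t17")
d=cv2.absdiff(c0["frame"],c1["frame"]).max(2); print("diff cheese",d[140:175,278:314].mean(),"jar",d[152:180,92:122].mean(),"small",d[142:168,175:197].mean())
E
```

```text
diff cheese 3.0198412698412698 jar 66.4702380952381 small 17.043706293706293
```

View pics/w17z.png

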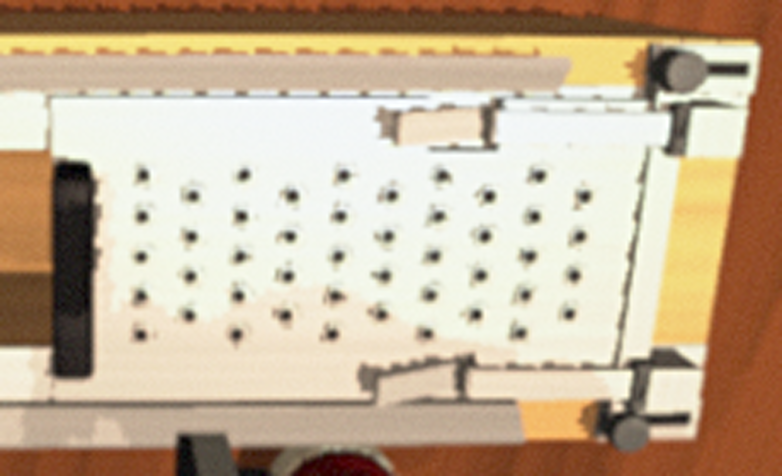

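The view from above shows the plate flat between the rails, its front edge on the stop and both noses in the notches. The jars stand where they were; the arm hides the large jar in the top view, but the scene view shows it unmoved. Handing in.

```bash
python3 -c "
from h import *
print(env.get_state()['clock']); print(job.hand_in())"
```

```text
24.35
the job is handed in; nothing more can be done
None
```

The grating plate is in the grater box, released, with both clips snapped into its notches. I handed in at 24.35 s of the 58 s allowed.

- **Seating:** I laid the plate in the guide (contact felt at TCP z 0.0926) and slid it under both clips in short steps, with readings of about 5–8 N along the slide. After the clips snapped, I pushed on until it stopped at a hard end; the last two 0.5 mm steps gave no motion. By my measurement its centre is about 24.5 mm beyond the grater's origin. That is inside the 2–28 mm limits, but only about 3.5 mm short of the upper one.
- **Forces:** The largest readings were about 7 N along the slide and about 12 N pressing down. These were only read at the end of each short move, so brief peaks in between are not recorded.
- **Last checks:** After release, the wrist and scene views showed:
  - the plate flat between the rails, with its front edge on the stop;
  - both clip noses down in the notches;
  - the gripper clear above the box.
- **Jars and cheese:** The cheese was unchanged in the top view. The arm hid the large jar there, and the small jar's patch also differed somewhat (not traced). Both jars looked unmoved in the scene view.

**What disagreed or failed:**
- **First grasp:** It closed on air above the grip and did not move the plate. The images put the fingertips about level with the reported TCP, not 19 mm ahead of it as stated, so I gripped about 18 mm lower.
- **Finger gap:** It read about 7 mm on the 10 mm bar.
- **Grater pose:** The wrist and top cameras differed by about 0.3° and 2 mm. I used the wrist view for the final alignment.

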